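# Jar pyramid in the cooling cradle

## Task

Move the small jar that was left in the cooling cradle into the steel tray, then stack all the larger jars lying about the worktop in the cradle as a pyramid, on their sides and in line with the grooves: first one in each of the three grooves, then the others saddled in the gaps between the jars below, each centred along the groove. When the pyramid stands, start the rest timer by pushing its plunger all the way down, and let it come up again.

Things in the scene. Friction and masses are not known exactly. Their poses are not given: they have to be found in the camera images.
- cradle: fixed aluminium cooling cradle, 90 x 180 x 27 mm: three V grooves 56 mm apart along its y axis, each 90 mm long along its x axis and open at both ends, so fingers fit in past the ends of a centred jar. Groove sides slope 30 deg; groove bottoms 11 mm, ridges between 27 mm above the worktop; end plates at +-y 26 mm high. Origin: centre of the underside, z up.
- low_0 (a point): where the middle of a jar lies in groove 0 of the cradle (k = 0 at +y, 2 at -y), 39 mm above the worktop; axes as the cradle's
- low_1 (a point): where the middle of a jar lies in groove 1 of the cradle (k = 0 at +y, 2 at -y), 39 mm above the worktop; axes as the cradle's
- low_2 (a point): where the middle of a jar lies in groove 2 of the cradle (k = 0 at +y, 2 at -y), 39 mm above the worktop; axes as the cradle's
- mid_0 (a point): where the middle of a second-layer jar lies, saddled on the jars in grooves 0 and 1, 80 mm above the worktop; axes as the cradle's
- mid_1 (a point): where the middle of a second-layer jar lies, saddled on the jars in grooves 1 and 2, 80 mm above the worktop; axes as the cradle's
- top_0 (a point): where the middle of the top jar lies, saddled on the two second-layer jars, 121 mm above the worktop; axes as the cradle's
- jar_0_mid (a point): middle of a closed white ointment jar with a screw lid, 46 mm long over base and lid, 50 mm in diameter (straight-sided, body and lid alike), about 100 g, lying on its side on the worktop (middle 25 mm up) at the start; z axis along the jar from base to lid. Four to six such jars are there; None if this one is absent. Both ends are flat, so it can be held by its ends.
- jar_1_mid (a point): middle of a closed white ointment jar with a screw lid, 46 mm long over base and lid, 50 mm in diameter (straight-sided, body and lid alike), about 100 g, lying on its side on the worktop (middle 25 mm up) at the start; z axis along the jar from base to lid. Four to six such jars are there; None if this one is absent. Both ends are flat, so it can be held by its ends.
- jar_2_mid (a point): middle of a closed white ointment jar with a screw lid, 46 mm long over base and lid, 50 mm in diameter (straight-sided, body and lid alike), about 100 g, lying on its side on the worktop (middle 25 mm up) at the start; z axis along the jar from base to lid. Four to six such jars are there; None if this one is absent. Both ends are flat, so it can be held by its ends.
- jar_3_mid (a point): middle of a closed white ointment jar with a screw lid, 46 mm long over base and lid, 50 mm in diameter (straight-sided, body and lid alike), about 100 g, lying on its side on the worktop (middle 25 mm up) at the start; z axis along the jar from base to lid. Four to six such jars are there; None if this one is absent. Both ends are flat, so it can be held by its ends.
- jar_4_mid (a point): middle of a closed white ointment jar with a screw lid, 46 mm long over base and lid, 50 mm in diameter (straight-sided, body and lid alike), about 100 g, lying on its side on the worktop (middle 25 mm up) at the start; z axis along the jar from base to lid. Four to six such jars are there; None if this one is absent. Both ends are flat, so it can be held by its ends.
- jar_5_mid (a point): middle of a closed white ointment jar with a screw lid, 46 mm long over base and lid, 50 mm in diameter (straight-sided, body and lid alike), about 100 g, lying on its side on the worktop (middle 25 mm up) at the start; z axis along the jar from base to lid. Four to six such jars are there; None if this one is absent. Both ends are flat, so it can be held by its ends.
- jar_0: the same jar; origin at the centre of its base. A fixed raised border, 16 mm high, runs all round the jars, the cradle and the timer and keeps jars from rolling away.
- jar_1: the same jar; origin at the centre of its base. A fixed raised border, 16 mm high, runs all round the jars, the cradle and the timer and keeps jars from rolling away.
- jar_2: the same jar; origin at the centre of its base. A fixed raised border, 16 mm high, runs all round the jars, the cradle and the timer and keeps jars from rolling away.
- jar_3: the same jar; origin at the centre of its base. A fixed raised border, 16 mm high, runs all round the jars, the cradle and the timer and keeps jars from rolling away.
- jar_4: the same jar; origin at the centre of its base. A fixed raised border, 16 mm high, runs all round the jars, the cradle and the timer and keeps jars from rolling away.
- jar_5: the same jar; origin at the centre of its base. A fixed raised border, 16 mm high, runs all round the jars, the cradle and the timer and keeps jars from rolling away.
- small_jar_mid (a point): middle of the left-over smaller ointment jar with a screw lid, 40 mm long and 45 mm in diameter, about 95 g, lying in the cradle's middle groove at the start; z axis along the jar from base to lid
- steel_tray: open stainless instrument tray, fixed, 120 x 220 mm, floor 2 mm thick, rim 16 mm high; origin under its centre, y along its length, z up
- plunger_top (a point): centre of the top of the rest timer's plunger: a grey 30 mm push cap, 56 mm above the worktop when up, on a round white 60 mm housing, 28 mm high, fixed to the worktop behind the cradle. A wall cabinet hangs over the back of the worktop (from x about 0.62 m on, 0.58 m up): do not raise the hand high there
- plunger (a joint): travel of the plunger (m): 0 up, 0.015 fully down; sprung, about 1.4 N to start and 8 N fully down, rises by itself when let go
- small_jar: the same small jar; origin at the centre of its base

How it is judged:
By the outcome, as a careful person would: the job done as asked, in the order asked, and still so for the second after the job is handed in, with the robot touching nothing.
Of jar_0, jar_1, jar_2, jar_3, jar_4, jar_5 only 4 to 6 are there at a start; the rules pass over those that are not, and their reading is None.
At some moment in a run one of jar_0, jar_1, jar_2, jar_3, jar_4, jar_5, small_jar may be knocked a few centimetres aside while the robot is not near it.
Once in a run the grip may slacken for a moment while it holds something.
It also fails if it takes over 210 s, if anything falls off the work surface, if the arm or the gripper's body presses on something with over 40 N, if the wrist force passes 120 N, or if a joint passes its speed limit or range.

## Robot

A 7-joint arm with a two-finger parallel gripper is mounted at the origin on a cart in front of the work surface, level with it; the furniture and walls round the work are solid. World frame = base frame: x ahead of the robot, y to its left, z up, the work surface at z = 0. Lengths are in m, angles in rad, forces in N, time in s.
With the tool pointing down it reaches from about 0.4 to 0.85 m from the base axis. Payload 4.5 kg.
Tool frame: the origin (TCP) lies at the very end of the fingers, on their centre line; the grasp point (between the pads) lies 19 mm behind it; z points along the fingers, x is the direction in which the jaws open and shut, and the axes are right-handed (so a half turn about z gives the same grasp; the last joint's range is limited). The gripper opens to 88 mm and grips with 3 to 60 N. Pads are 18 mm wide; open, the fingers measure 123 mm over their backs; the gripper's body (75 mm by 187 mm) begins 45 mm behind the grasp point.
Start: joints at [1.26, 0.689, -0.195, 1.565, 0.157, 0.902, -0.215], TCP at [0.211, -0.588, 0.239] pointing down, gripper open.
Joint ranges: [-3.01, 3.01], [-0.46, 2.08], [-1.47, 1.51], [0.13, 2.56], [-1, 4.14], [0.04, 2.09], [-2.66, 2.66]. Speed limits (rad/s): [2.57, 2.57, 3.14, 3.14, 3.14, 3.14, 3.14].

## Interface

Orientations are given as a unit quaternion [x, y, z, w].
In Python, from plant import * gives the robot as it stands.
- The arm moves only by the tool apply_moves, never from a script. Its argument "series" is a list of rows, each an object of numbers: "x", "y", "z": the shift along the tool's x, y, z in units of 80 cm (1.0 is 80 cm); "wx", "wy", "wz": the turn, a rotation vector about the tool's x, y, z in units of pi rad (1.0 is pi rad); "fingers": the opening, from -1 (shut) to 1 (fully open), so that 0 is half open. In form: [{"x": .., "y": .., "z": .., "wx": .., "wy": .., "wz": .., "fingers": ..}, ...]. A call has 1 to 8 rows; each row shifts and turns the pose as measured when the row begins, along the tool's axes as they then stand; what a row does not reach is not made up. A row lasts 1/8 s, in which the tool goes at most 62.5 mm and 10.7 degrees, less where a joint would pass 70% of its speed; a pose out of reach is approached as far as the arm can. A call with a number of a shift or a turn outside -1 to 1 is refused whole. A call with a gripper value outside its range is refused whole. The fingers move at their own pace and stop on an object; "force" is the grip in N (left out, the last holds). Time passes only in rows, so rows that do not move let the fingers close. It gives the time, the measured TCP pose, the force and the opening at its end, in the units of the state.
- get_state(): the state, without advancing time (a new reading comes with each control period).
- snapshot(name): name is "scene" or "side" or "wrist"; returns (picture, depth): 420x560x3 uint8, red, green, blue; 420x560 float32, m along the optical axis (not along the pixel's ray), 0 where there is no reading.
- camera_model(name): a dict with "camera_matrix" (3x3 intrinsics, pixels), "world_from_camera" (4x4, takes a point from camera to world coordinates). Camera axes: x right, y up, looking along -z (the intrinsics and any distortion apply to the point x, -y, -z); pixel columns grow to the right and rows downward; lengths in m; the calibration is good to about 2 mm. A picture is of the moment at which its call begins: read the wrist's pose just before it. camera_model takes no time and is no camera call; for the wrist camera it gives the pose at the moment of the call.
- finish_job(): hands the job in, once; it reports no verdict.
The state is a dict: "clock": time; "q": joint angles; "qd": joint speeds; "joint_torque": joint torques, N m; "tool_pos": TCP position; "eef_rot": TCP orientation; "contact_force": force on the tool from outside, world axes, zero at the start; "moment": the same for the moment, N m; "opening": opening from 0.0 (shut) to 1.0 (fully open).
Only numpy, scipy, OpenCV 4.12 (cv2) and the standard library are available. Lean on these libraries where they do the work, as an engineer would, in place of code of your own. Each camera call takes 0.05 s, during which the arm holds its last target. There are 200 camera calls.

## Working session

There is one attempt and no reset: what is moved stays moved. The work goes in short steps, Python scripts to look and compute and a tool call to move; the robot and the scene stay as the last step left them, time stands still between calls to the robot, and variables do not carry over. Pictures are saved under pics/ and viewed, about 12 in all and at most 16, crops included, and the job is handed in when it is done.

Besides the shell and the picture viewer there is one more tool, called as name(argument=value, ...) on one line, values as JSON. apply_moves: Moves the arm, as the interface text tells. Its arguments: {"type":"object","properties":{"series":{"type":"array","items":{"type":"object","properties":{"x":{"type":"number"},"y":{"type":"number"},"z":{"type":"number"},"wx":{"type":"number"},"wy":{"type":"number"},"wz":{"type":"number"},"fingers":{"type":"number"}}}},"force":{"type":"number"}},"required":["series"]}

```bash
ls; mkdir -p pics; python3 - <<'E'
from plant import *
import cv2
s=get_state();print(s)
for n in ["scene","side"]:
    p,d=snapshot(n);cv2.imwrite(f"pics/{n}0.png",p[:,:,::-1])
    import numpy as np; np.save(f"pics/{n}0.npy",d)
    print(camera_model(n))
E
```

```text
pics
{'clock': 0.0, 'q': array([ 1.25979238,  0.6899885 , -0.19449902,  1.56631801,  0.1573267 ,
        0.90251373, -0.2151023 ]), 'qd': array([ 0.00063493,  0.00078812,  0.00032265, -0.00068991, -0.00095976,
        0.00179628,  0.00144468]), 'joint_torque': array([ 1.48960758e-04, -5.27554214e+01, -1.26659296e+00, -1.53430545e+01,
       -5.25171706e-02,  6.45063061e-03,  1.77581001e-04]), 'tool_pos': array([ 0.21098525, -0.5876481 ,  0.23791378]), 'eef_rot': array([ 8.17951719e-01, -5.75286142e-01, -7.94273748e-04, -4.58456152e-04]), 'contact_force': array([ 0.29312004, -0.28558298,  0.69031431]), 'moment': array([-0.00552347, -0.02807824,  0.03931026]), 'opening': 0.9995001396348514}
{'camera_matrix': array([[463.30612624,   0.        , 284.10002268],
       [  0.        , 463.30612624, 207.6842146 ],
       [  0.        ,   0.        ,   1.        ]]), 'world_from_camera': array([[ 0.99751174,  0.04323071, -0.05569044,  0.41522598],
       [-0.06971274,  0.7225938 , -0.68774874, -0.84673712],
       [ 0.0105097 ,  0.68991978,  0.72380954,  0.97936802],
       [ 0.        ,  0.        ,  0.        ,  1.        ]])}
{'camera_matrix': array([[494.90060688,   0.        , 275.1892323 ],
       [  0.        , 494.90060688, 216.16940503],
       [  0.        ,   0.        ,   1.        ]]), 'world_from_camera': array([[-0.61189739,  0.54550214, -0.5727207 , -0.27834115],
       [-0.79091452, -0.4165289 ,  0.44828329,  0.58292245],
       [ 0.00598477,  0.72727649,  0.68631851,  1.00507413],
       [ 0.        ,  0.        ,  0.        ,  1.        ]])}
```

View pics/scene0.png

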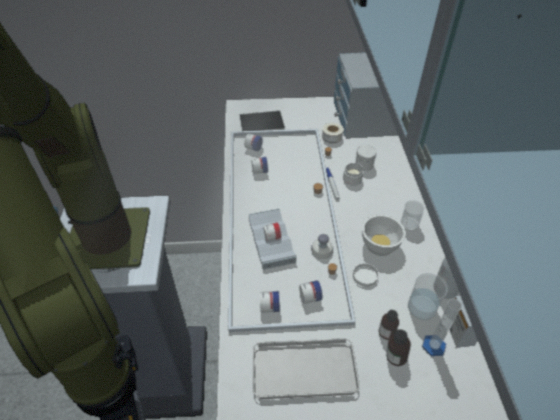

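View pics/side0.png

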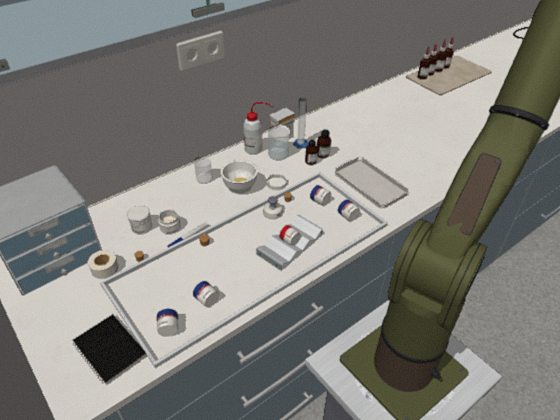

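The scene shows four large jars (scene px 253,143; 260,165; 270,300; 311,292), the small red-lidded jar in the cradle (272,232), the plunger at about (322,242) and the tray at (305,370). Next I'll measure them from depth.

```bash
cat > h.py <<'E'
from plant import *
import numpy as np, cv2
from scipy.spatial.transform import Rotation as R
def cloud(n, d=None, p=None):
    M=camera_model(n)
    if p is None: p,d=snapshot(n)
    K=M["camera_matrix"];T=M["world_from_camera"]
    v,u=np.mgrid[:d.shape[0],:d.shape[1]]
    P=np.stack([(u-K[0,2])/K[0,0]*d,-(v-K[1,2])/K[1,1]*d,-d],-1)@T[:3,:3].T+T[:3,3]
    P[d<=0]=np.nan
    return p,P
def comps(P,lo,hi,box,minpx=30):
    m=(P[...,2]>lo)&(P[...,2]<hi)&(P[...,0]>box[0])&(P[...,0]<box[1])&(P[...,1]>box[2])&(P[...,1]<box[3])
    n,L,s,c=cv2.connectedComponentsWithStats(m.astype(np.uint8),connectivity=4)
    return [(L==i) for i in range(1,n) if s[i,4]>=minpx]
E
python3 - <<'E'
from h import *
for n in ["scene","side"]:
    p,P=cloud(n,np.load(f"pics/{n}0.npy"),cv2.imread(f"pics/{n}0.png")[:,:,::-1])
    tab=P[(P[...,2]>-.03)&(P[...,2]<.005)]
    print(n,"table z",np.nanmedian(tab[:,2]))
    for m in comps(P,.012,.13,(.3,.8,-.75,.75)):
        Q=P[m];v,u=np.nonzero(m)
        (c,sz,a)=cv2.minAreaRect(Q[:,:2].astype(np.float32))
        print(u.mean().round(),v.mean().round(),m.sum(),"c",np.round(c,3),"sz",np.round(sz,3),round(a,1),"zmax",np.percentile(Q[:,2],98).round(3))
E
```

```text
scene table z 0.00029956748842163705
300.0 92.0 4758 c [0.55 0.52] sz [0.301 0.5  ] 89.9 zmax 0.128
273.0 114.0 39 c [0.482 0.533] sz [0.043 0.029] 87.3 zmax 0.018
281.0 219.0 2323 c [0.494 0.121] sz [0.86 0.32] 90.0 zmax 0.047
276.0 125.0 60 c [0.492 0.473] sz [0.05  0.055] 4.3 zmax 0.019
360.0 163.0 715 c [0.737 0.227] sz [0.149 0.062] 51.4 zmax 0.061
328.0 150.0 42 c [0.651 0.317] sz [0.024 0.023] 50.2 zmax 0.026
260.0 165.0 237 c [0.426 0.242] sz [0.046 0.047] 6.4 zmax 0.052
318.0 187.0 71 c [0.597 0.145] sz [0.03  0.028] 73.8 zmax 0.025
272.0 237.0 1708 c [ 0.448 -0.038] sz [0.091 0.185] 11.0 zmax 0.058
383.0 234.0 1371 c [ 0.74  -0.072] sz [0.113 0.113] 21.4 zmax 0.064
323.0 245.0 350 c [ 0.581 -0.085] sz [0.051 0.056] 79.9 zmax 0.057
332.0 267.0 71 c [ 0.598 -0.151] sz [0.023 0.022] 7.4 zmax 0.025
420.0 299.0 629 c [ 0.781 -0.271] sz [0.073 0.037] 90.0 zmax 0.096
311.0 291.0 423 c [ 0.533 -0.227] sz [0.047 0.047] 8.4 zmax 0.051
270.0 301.0 400 c [ 0.432 -0.249] sz [0.046 0.045] 86.6 zmax 0.051
395.0 338.0 1088 c [ 0.701 -0.365] sz [0.048 0.103] 7.8 zmax 0.101
439.0 332.0 291 c
[... 1787 characters left out ...]
6
83.0 336.0 34 c [0.5   0.538] sz [0.023 0.017] 85.9 zmax 0.016
93.0 339.0 42 c [0.479 0.522] sz [0.036 0.014] 18.3 zmax 0.015
105.0 342.0 56 c [0.454 0.501] sz [0.016 0.052] 66.9 zmax 0.016
134.0 342.0 36 c [0.412 0.453] sz [0.035 0.014] 5.1 zmax 0.017
113.0 343.0 30 c [0.438 0.487] sz [0.026 0.015] 38.8 zmax 0.015
89.0 346.0 39 c [0.465 0.538] sz [0.021 0.024] 18.0 zmax 0.016
105.0 355.0 98 c [0.422 0.519] sz [0.037 0.032] 57.4 zmax 0.017
133.0 359.0 48 c [0.375 0.471] sz [0.018 0.023] 7.2 zmax 0.016
114.0 367.0 37 c [0.381 0.515] sz [0.026 0.015] 11.0 zmax 0.015
101.0 370.0 37 c [0.389 0.54 ] sz [0.013 0.023] 81.6 zmax 0.019
110.0 372.0 48 c [0.375 0.525] sz [0.034 0.013] 36.4 zmax 0.017
```

```bash
cat >> h.py <<'E'
def go(x,y,z,yaw=None,s=None):
    """turn (about tool z, nearest mod 180) then shift, in move units"""
    s=s or get_state(); Rm=R.from_quat(s["eef_rot"]); M=Rm.as_matrix()
    y0=np.degrees(np.arctan2(M[1,0],M[0,0])); d=0 if yaw is None else (yaw-y0+90)%180-90
    a=np.radians(y0+d); X=np.array([np.cos(a),np.sin(a),0]);Y=np.array([np.sin(a),-np.cos(a),0])
    e=np.array([x,y,z])-s["tool_pos"]
    tilt=np.degrees(np.arccos(-M[2,2]))
    print(f"t{s['clock']:.1f} tcp{s['tool_pos'].round(4)} yaw{y0:.1f} tilt{tilt:.2f} q7 {s['q'][6]:.2f} open{s['opening']:.3f} F{s['contact_force'].round(1)}")
    print(f"  wz {-d/180:.4f} (rows {abs(d)/10.5:.1f}); then x {e@X/.8:.4f} y {e@Y/.8:.4f} z {-e[2]/.8:.4f}; |xy| rows {np.hypot(e[0],e[1])/.06:.1f}")
E
python3 -c "
from h import *
go(.4,-.036,.25,11)"
```

```text
t0.1 tcp[ 0.211  -0.5877  0.238 ] yaw-70.2 tilt0.09 q7 -0.22 open0.998 F[-0.1  0.2 -0.4]
  wz -0.4513 (rows 7.7); then x 0.3634 y -0.6319 z -0.0150; |xy| rows 9.7
```

apply_moves(series=[{"wz":-0.056},{"wz":-0.056},{"wz":-0.056},{"wz":-0.056},{"wz":-0.056},{"wz":-0.056},{"wz":-0.056},{"wz":-0.056}])

```text
schema error: expected keys x, y, z, wx, wy, wz, fingers
```

```bash
python3 -c "
from h import *
go(.4,-.036,.25,11)"
```

```text
t0.1 tcp[ 0.211  -0.5877  0.238 ] yaw-70.2 tilt0.09 q7 -0.22 open0.998 F[-0.1  0.2 -0.4]
  wz -0.4513 (rows 7.7); then x 0.3634 y -0.6319 z -0.0150; |xy| rows 9.7
```

apply_moves(series=[{"x":0,"y":0,"z":-0.002,"wx":0,"wy":0,"wz":-0.056,"fingers":1},{"x":0,"y":0,"z":-0.002,"wx":0,"wy":0,"wz":-0.056,"fingers":1},{"x":0,"y":0,"z":-0.002,"wx":0,"wy":0,"wz":-0.056,"fingers":1},{"x":0,"y":0,"z":-0.002,"wx":0,"wy":0,"wz":-0.056,"fingers":1},{"x":0,"y":0,"z":-0.002,"wx":0,"wy":0,"wz":-0.056,"fingers":1},{"x":0,"y":0,"z":-0.002,"wx":0,"wy":0,"wz":-0.056,"fingers":1},{"x":0,"y":0,"z":-0.002,"wx":0,"wy":0,"wz":-0.056,"fingers":1},{"x":0,"y":0,"z":-0.002,"wx":0,"wy":0,"wz":-0.056,"fingers":1}])

```text
clock: 1.1
tool_pos: [0.2091, -0.585, 0.247]
eef_rot: [0.993, 0.114, -0.002, -0.005]
contact_force: [-0.4, -0.9, -0.4]
opening: 0.998
```

```bash
python3 -c "
from h import *
go(.4,-.036,.25,11)"
```

```text
t1.1 tcp[ 0.2091 -0.585   0.247 ] yaw13.1 tilt0.64 q7 0.97 open0.998 F[-0.4 -0.9 -0.4]
  wz 0.0115 (rows 0.2); then x 0.3651 y -0.6281 z -0.0038; |xy| rows 9.7
```

apply_moves(series=[{"x":0.037,"y":-0.063,"z":0,"wx":0,"wy":0,"wz":0.008,"fingers":1},{"x":0.037,"y":-0.063,"z":0,"wx":0,"wy":0,"wz":0,"fingers":1},{"x":0.037,"y":-0.063,"z":0,"wx":0,"wy":0,"wz":0,"fingers":1},{"x":0.037,"y":-0.063,"z":0,"wx":0,"wy":0,"wz":0,"fingers":1},{"x":0.037,"y":-0.063,"z":0,"wx":0,"wy":0,"wz":0,"fingers":1},{"x":0.037,"y":-0.063,"z":0,"wx":0,"wy":0,"wz":0,"fingers":1},{"x":0.037,"y":-0.063,"z":0,"wx":0,"wy":0,"wz":0,"fingers":1},{"x":0.037,"y":-0.063,"z":0,"wx":0,"wy":0,"wz":0,"fingers":1}])

```text
clock: 2.1
tool_pos: [0.3619, -0.1342, 0.2483]
eef_rot: [0.995, 0.095, -0.001, -0.005]
contact_force: [0.3, -0.5, -0.4]
opening: 1.004
```

```bash
python3 - <<'E'
from h import *
go(.4,-.036,.25,11)
p,P=cloud("wrist");cv2.imwrite("pics/w1.png",p[:,:,::-1]);np.save("pics/w1.npy",P)
T=camera_model("wrist")["world_from_camera"];print(T.round(3))
E
```

```text
t2.1 tcp[ 0.3619 -0.1342  0.2483] yaw10.9 tilt0.62 q7 -0.04 open1.004 F[ 0.3 -0.5 -0.4]
  wz -0.0005 (rows 0.0); then x 0.0702 y -0.1114 z -0.0022; |xy| rows 1.8
[[ 0.979 -0.193 -0.069  0.347]
 [ 0.204  0.931  0.302 -0.045]
 [ 0.006 -0.31   0.951  0.397]
 [ 0.     0.     0.     1.   ]]
```

View pics/w1.png

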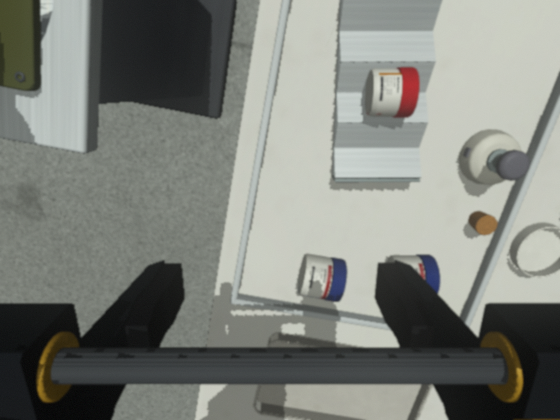

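The wrist view shows the small jar at px (393,92), the cradle around (385,100), two large jars at (323,277) and (413,275), and the plunger at (510,165).

```bash
cat >> h.py <<'E'
def jars(P,p,top=.05,box=(.3,.62,-.33,.45),skip=None):
    for m in comps(P,top-.010,top+.008,box,40):
        Q=P[m]; c,sz,a=cv2.minAreaRect(Q[:,:2].astype(np.float32))
        # long side = axis
        ang=a if sz[0]>sz[1] else a+90
        hsv=cv2.cvtColor(np.ascontiguousarray(p),cv2.COLOR_RGB2HSV)[m]
        col=hsv[:,1]>110; d=Q[col,:2].mean(0)-Q[~col,:2].mean(0) if col.sum()>3 else np.zeros(2)
        v,u=np.nonzero(m)
        print("  jar px",int(u.mean()),int(v.mean()),"n",m.sum(),"c",np.round(c,4),"med",np.median(Q[:,:2],0).round(4),"sz",np.round(sz,3),"axis",round((ang+90)%180-90,1),"lid dir",np.degrees(np.arctan2(d[1],d[0])).round(0) if col.sum()>3 else None)
E
python3 - <<'E'
from h import *
P=np.load("pics/w1.npy");p=cv2.imread("pics/w1.png")[:,:,::-1]
print("table",np.nanmedian(P[...,2][(P[...,2]>-.02)&(P[...,2]<.008)]))
jars(P,p)
jars(P,p,.0575,(.38,.5,-.12,.05))
# cradle: ends
m=(P[...,2]>.009)&(P[...,2]<.03)&(P[...,0]>.36)&(P[...,0]<.53)&(P[...,1]>-.17)&(P[...,1]<.1)
c,sz,a=cv2.minAreaRect(P[m][:,:2].astype(np.float32));print("cradle",c,sz,a)
for n in ["scene","side"]:
    p,P=cloud(n); print(n); jars(P,p)
    jars(P,p,.0575,(.38,.5,-.12,.05))
E
```

```text
table 0.00021908766308079142
  jar px 390 91 n 1831 c [ 0.4476 -0.035 ] med [ 0.4433 -0.0355] sz [0.04  0.043] axis -79.2 lid dir 21.0
  jar px 512 164 n 821 c [ 0.5792 -0.0775] med [ 0.5765 -0.077 ] sz [0.029 0.029] axis 61.0 lid dir None
  jar px 323 283 n 1305 c [ 0.4314 -0.243 ] med [ 0.4312 -0.239 ] sz [0.04  0.046] axis -0.6 lid dir 13.0
  jar px 430 275 n 382 c [ 0.5457 -0.2086] med [ 0.5436 -0.2087] sz [0.019 0.037] axis -34.2 lid dir -14.0
  jar px 395 91 n 1988 c [ 0.4476 -0.0349] med [ 0.4478 -0.035 ] sz [0.04  0.039] axis 10.8 lid dir 17.0
cradle (0.44741296768188477, -0.03901899605989456) (0.09083902090787888, 0.17098219692707062) 11.007491111755371
scene
  jar px 254 138 n 85 c [0.4121 0.3576] med [0.414  0.3562] sz [0.04  0.037] axis 67.8 lid dir None
  jar px 272 231 n 170 c [ 0.4492 -0.0399] med [ 0.4484 -0.0501] sz [0.04  0.043] axis -78.3 lid dir -1.0
  jar px 323 238 n 90 c [ 0.5816 -0.0799] med [ 0.5811 -0.0836] sz [0.028 0.028] axis -23.8 lid dir None
  jar px 311 288 n 260 c [ 0.5332 -0.2253] med [ 0.5333 -0.2297] sz [0.046 0.039] axis 12.1 lid dir 20.0
  jar p
[... 226 characters left out ...]
c [ 0.5288 -0.2208] med [ 0.5269 -0.2177] sz [0.049 0.038] axis 7.8 lid dir 21.0
  jar px 272 200 n 67 c [ 0.5753 -0.0749] med [ 0.5743 -0.0734] sz [0.026 0.024] axis 50.3 lid dir None
  jar px 348 205 n 147 c [ 0.4286 -0.2399] med [ 0.4283 -0.2381] sz [0.049 0.041] axis 5.2 lid dir 6.0
  jar px 289 233 n 177 c [ 0.4454 -0.0299] med [ 0.4394 -0.0256] sz [0.047 0.042] axis 15.6 lid dir 32.0
  jar px 204 289 n 249 c [0.4214 0.2506] med [0.4195 0.2532] sz [0.05  0.039] axis 8.0 lid dir 12.0
  jar px 166 317 n 271 c [0.4049 0.3666] med [0.4034 0.3669] sz [0.039 0.048] axis -28.0 lid dir -32.0
  jar px 288 231 n 153 c [ 0.4444 -0.0328] med [ 0.4447 -0.0293] sz [0.04  0.037] axis 15.9 lid dir 23.0
```

```bash
python3 - <<'E'
from h import *
go(.4476,-.035,.10,11)
E
```

```text
t2.2 tcp[ 0.3627 -0.1328  0.2485] yaw11.4 tilt0.64 q7 -0.03 open1.003 F[-0.7 -1.3 -0.5]
  wz 0.0024 (rows 0.0); then x 0.1275 y -0.0998 z 0.1857; |xy| rows 2.2
```

apply_moves(series=[{"x":0.032,"y":-0.025,"z":0.01,"wx":0,"wy":0,"wz":0.002,"fingers":1},{"x":0.032,"y":-0.025,"z":0.03,"wx":0,"wy":0,"wz":0,"fingers":1},{"x":0.032,"y":-0.025,"z":0.045,"wx":0,"wy":0,"wz":0,"fingers":1},{"x":0.032,"y":-0.025,"z":0.045,"wx":0,"wy":0,"wz":0,"fingers":1},{"x":0,"y":0,"z":0.04,"wx":0,"wy":0,"wz":0,"fingers":1},{"x":0,"y":0,"z":0,"wx":0,"wy":0,"wz":0,"fingers":1},{"x":0,"y":0,"z":0,"wx":0,"wy":0,"wz":0,"fingers":1}])

```text
clock: 3.12
tool_pos: [0.4491, -0.0436, 0.1081]
eef_rot: [0.996, 0.087, -0.002, -0.002]
contact_force: [-0.0, -0.5, -0.3]
opening: 1.002
```

```bash
sed -i 's|^    print(f"  wz|    w=Rm.inv().apply(np.cross(M[:,2],[0,0,-1]))/np.pi; print(f"  level wx {w[0]:.4f} wy {w[1]:.4f}")\n    print(f"  wz|' h.py; python3 - <<'E'
from h import *
go(.4476,-.035,.018,11)
p,P=cloud("wrist");cv2.imwrite("pics/w2.png",p[:,:,::-1])
jars(P,p,.0575,(.38,.5,-.12,.05))
E
```

```text
t3.1 tcp[ 0.4491 -0.0436  0.1081] yaw9.9 tilt0.35 q7 -0.52 open1.002 F[-0.  -0.5 -0.3]
  level wx -0.0013 wy 0.0014
  wz -0.0059 (rows 0.1); then x 0.0002 y -0.0110 z 0.1127; |xy| rows 0.1
  jar px 281 217 n 3857 c [ 0.4476 -0.0348] med [ 0.4478 -0.0312] sz [0.04  0.039] axis 11.2 lid dir 21.0
```

View pics/w2.png

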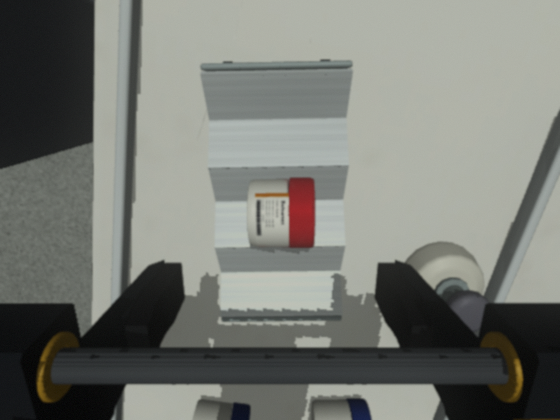

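The small jar sits centred between the jaws at px (281,213) and the whole cradle is in view. I'll descend and grip it.

apply_moves(force=20, series=[{"x":0,"y":-0.011,"z":0.01,"wx":-0.001,"wy":0.001,"wz":-0.006,"fingers":1},{"x":0,"y":0,"z":0.035,"wx":0,"wy":0,"wz":0,"fingers":1},{"x":0,"y":0,"z":0.035,"wx":0,"wy":0,"wz":0,"fingers":1},{"x":0,"y":0,"z":0.025,"wx":0,"wy":0,"wz":0,"fingers":1},{"x":0,"y":0,"z":0.008,"wx":0,"wy":0,"wz":0,"fingers":1},{"x":0,"y":0,"z":0,"wx":0,"wy":0,"wz":0,"fingers":1}])

```text
clock: 3.92
tool_pos: [0.454, -0.04, 0.0256]
eef_rot: [0.996, 0.091, 0.006, 0.0]
contact_force: [-0.4, 0.7, 1.3]
opening: 1.002
```

```bash
python3 - <<'E'
from h import *
go(.4476,-.035,.018,11)
p,P=cloud("wrist",cv2.imread("x"),None) if 0 else (None,None)
E
```

```text
t3.9 tcp[ 0.454  -0.04    0.0256] yaw10.5 tilt0.68 q7 -1.12 open1.002 F[-0.4  0.7  1.3]
  level wx 0.0006 wy -0.0037
  wz -0.0029 (rows 0.0); then x -0.0066 y -0.0077 z 0.0095; |xy| rows 0.1
```

apply_moves(force=20, series=[{"x":-0.0066,"y":-0.0077,"z":0.006,"wx":0.001,"wy":-0.004,"wz":-0.003,"fingers":1},{"x":0,"y":0,"z":0.004,"wx":0,"wy":0,"wz":0,"fingers":1},{"x":0,"y":0,"z":0,"wx":0,"wy":0,"wz":0,"fingers":-1},{"x":0,"y":0,"z":0,"wx":0,"wy":0,"wz":0,"fingers":-1},{"x":0,"y":0,"z":0,"wx":0,"wy":0,"wz":0,"fingers":-1},{"x":0,"y":0,"z":0,"wx":0,"wy":0,"wz":0,"fingers":-1},{"x":0,"y":0,"z":0,"wx":0,"wy":0,"wz":0,"fingers":-1},{"x":0,"y":0,"z":0,"wx":0,"wy":0,"wz":0,"fingers":-1}])

```text
clock: 4.92
tool_pos: [0.4509, -0.037, 0.0219]
eef_rot: [0.996, 0.093, 0.004, -0.0]
contact_force: [-0.6, 0.5, 0.3]
opening: 0.456
```

```bash
python3 - <<'E'
from h import *
go(.501,-.408,.18,0)
E
```

```text
t4.9 tcp[ 0.4509 -0.037   0.0219] yaw10.7 tilt0.48 q7 -1.33 open0.456 F[-0.6  0.5  0.3]
  level wx 0.0001 wy -0.0027
  wz 0.0593 (rows 1.0); then x 0.0626 y 0.4638 z -0.1977; |xy| rows 6.2
```

apply_moves(series=[{"x":0,"y":0,"z":-0.03,"wx":0,"wy":0,"wz":0,"fingers":-1},{"x":0,"y":0,"z":-0.06,"wx":0,"wy":0,"wz":0,"fingers":-1},{"x":0,"y":0,"z":-0.06,"wx":0,"wy":0,"wz":0,"fingers":-1},{"x":0,"y":0,"z":-0.05,"wx":0,"wy":0,"wz":0.03,"fingers":-1},{"x":0,"y":0,"z":0,"wx":0,"wy":0,"wz":0.03,"fingers":-1},{"x":0.01,"y":0.066,"z":0,"wx":0,"wy":0,"wz":0,"fingers":-1},{"x":0.01,"y":0.066,"z":0,"wx":0,"wy":0,"wz":0,"fingers":-1},{"x":0.01,"y":0.066,"z":0,"wx":0,"wy":0,"wz":0,"fingers":-1}])

```text
clock: 5.92
tool_pos: [0.4756, -0.1948, 0.164]
eef_rot: [1.0, 0.002, 0.006, 0.0]
contact_force: [1.2, 0.9, -0.4]
opening: 0.458
```

```bash
python3 - <<'E'
from h import *
go(.501,-.408,.1,0)
print(get_state()["q"].round(2))
E
```

```text
t5.9 tcp[ 0.4756 -0.1948  0.164 ] yaw0.2 tilt0.73 q7 -0.41 open0.458 F[ 1.2  0.9 -0.4]
  level wx 0.0003 wy -0.0040
  wz 0.0010 (rows 0.0); then x 0.0318 y 0.2665 z 0.0800; |xy| rows 3.6
[ 0.7   0.73 -0.67  1.97  0.72  0.68 -0.41]
```

apply_moves(series=[{"x":0.008,"y":0.066,"z":0,"wx":0,"wy":-0.004,"wz":0,"fingers":-1},{"x":0.008,"y":0.066,"z":0,"wx":0,"wy":0,"wz":0,"fingers":-1},{"x":0.008,"y":0.066,"z":0.03,"wx":0,"wy":0,"wz":0,"fingers":-1},{"x":0.008,"y":0.066,"z":0.05,"wx":0,"wy":0,"wz":0,"fingers":-1},{"x":0,"y":0,"z":0.04,"wx":0,"wy":0,"wz":0,"fingers":-1},{"x":0,"y":0,"z":0.03,"wx":0,"wy":0,"wz":0,"fingers":-1},{"x":0,"y":0,"z":0,"wx":0,"wy":0,"wz":0,"fingers":-1},{"x":0,"y":0,"z":0,"wx":0,"wy":0,"wz":0,"fingers":-1}])

```text
clock: 6.92
tool_pos: [0.4974, -0.4138, 0.0415]
eef_rot: [1.0, -0.002, -0.002, 0.001]
contact_force: [0.2, 1.0, -1.0]
opening: 0.454
```

```bash
python3 - <<'E'
from h import *
go(.501,-.408,.01,0)
p,P=cloud("scene")
for m in comps(P,.012,.026,(.35,.65,-.6,-.33),100):
    print(cv2.minAreaRect(P[m][:,:2].astype(np.float32)))
E
```

```text
t6.9 tcp[ 0.4974 -0.4138  0.0415] yaw-0.2 tilt0.26 q7 -0.05 open0.454 F[ 0.2  1.  -1. ]
  level wx 0.0005 wy 0.0013
  wz -0.0014 (rows 0.0); then x 0.0045 y -0.0072 z 0.0394; |xy| rows 0.1
((0.5008167028427124, -0.4095015823841095), (0.12489625066518784, 0.22382758557796478), 88.61541748046875)
```

apply_moves(series=[{"x":0.004,"y":-0.006,"z":0.012,"wx":0,"wy":0,"wz":0,"fingers":-1},{"x":0,"y":0,"z":0.012,"wx":0,"wy":0,"wz":0,"fingers":-1},{"x":0,"y":0,"z":0.01,"wx":0,"wy":0,"wz":0,"fingers":-1},{"x":0,"y":0,"z":0.003,"wx":0,"wy":0,"wz":0,"fingers":-1},{"x":0,"y":0,"z":0,"wx":0,"wy":0,"wz":0,"fingers":-1}])

```text
clock: 7.6
tool_pos: [0.5023, -0.4084, 0.0123]
eef_rot: [1.0, -0.001, -0.001, 0.002]
contact_force: [-1.0, 0.2, -0.8]
opening: 0.454
```

```bash
python3 - <<'E'
from h import *
go(.501,-.408,.012,0)
E
```

```text
t7.6 tcp[ 0.5023 -0.4084  0.0123] yaw-0.2 tilt0.21 q7 -0.08 open0.454 F[-1.   0.2 -0.8]
  level wx 0.0011 wy 0.0004
  wz -0.0008 (rows 0.0); then x -0.0016 y -0.0005 z 0.0004; |xy| rows 0.0
```

Great. Release, lift, and return toward the near jars.

apply_moves(series=[{"x":0,"y":0,"z":0.001,"wx":0,"wy":0,"wz":0,"fingers":0.3},{"x":0,"y":0,"z":0,"wx":0,"wy":0,"wz":0,"fingers":0.6},{"x":0,"y":0,"z":0,"wx":0,"wy":0,"wz":0,"fingers":1},{"x":0,"y":0,"z":0,"wx":0,"wy":0,"wz":0,"fingers":1},{"x":0,"y":0,"z":-0.03,"wx":0,"wy":0,"wz":0,"fingers":1},{"x":0,"y":0,"z":-0.06,"wx":0,"wy":0,"wz":0,"fingers":1},{"x":0,"y":0,"z":-0.06,"wx":0,"wy":0,"wz":0,"fingers":1},{"x":0,"y":0,"z":0,"wx":0,"wy":0,"wz":0,"fingers":1}])

```text
clock: 8.6
tool_pos: [0.5043, -0.4082, 0.1411]
eef_rot: [1.0, -0.001, 0.002, 0.003]
contact_force: [0.5, -0.0, -1.1]
opening: 1.002
```

```bash
python3 - <<'E'
from h import *
go(.5,-.31,.15,10)
for n in ["scene","wrist"]:
    p,P=cloud(n);print(n);jars(P,p); jars(P,p,.047,(.4,.62,-.5,-.32))
    cv2.imwrite(f"pics/{n}3.png",p[:,:,::-1])
E
```

```text
t8.6 tcp[ 0.5043 -0.4082  0.1411] yaw-0.1 tilt0.37 q7 0.02 open1.002 F[ 0.5 -0.  -1.1]
  level wx 0.0017 wy -0.0012
  wz -0.0563 (rows 1.0); then x 0.0160 y -0.1218 z -0.0111; |xy| rows 1.6
scene
  jar px 253 137 n 104 c [0.4081 0.3608] med [0.4084 0.3583] sz [0.038 0.048] axis -22.9 lid dir None
  jar px 260 160 n 96 c [0.4257 0.2421] med [0.4301 0.2433] sz [0.046 0.036] axis 5.9 lid dir 3.0
  jar px 270 294 n 115 c [ 0.4329 -0.2417] med [ 0.4388 -0.2418] sz [0.03  0.045] axis -4.6 lid dir -18.0
  jar px 305 362 n 286 c [ 0.5012 -0.4091] med [ 0.5019 -0.4123] sz [0.038 0.04 ] axis -0.0 lid dir -6.0
wrist
  jar px 276 206 n 2492 c [ 0.4999 -0.4066] med [ 0.5008 -0.4039] sz [0.04  0.037] axis 0.0 lid dir 7.0
```

View pics/wrist3.png

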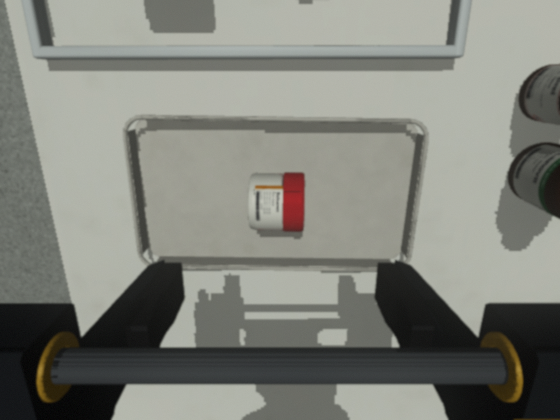

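The small jar lies in the middle of the tray (px 276,200). Next I'll move so that both near jars are in view.

apply_moves(series=[{"x":0,"y":-0.05,"z":-0.02,"wx":0,"wy":0,"wz":-0.05,"fingers":1},{"x":0,"y":-0.06,"z":-0.03,"wx":0,"wy":0,"wz":0,"fingers":1},{"x":0,"y":-0.02,"z":0,"wx":0,"wy":0,"wz":0,"fingers":1},{"x":0,"y":0,"z":0,"wx":0,"wy":0,"wz":0,"fingers":1}])

```text
clock: 9.2
tool_pos: [0.4878, -0.3027, 0.1733]
eef_rot: [0.997, 0.079, -0.006, -0.0]
contact_force: [-0.1, -0.5, -1.3]
opening: 1.004
```

```bash
python3 - <<'E'
from h import *
go(.533,-.225,.1,10)
p,P=cloud("wrist");jars(P,p)
cv2.imwrite(f"pics/w4.png",p[:,:,::-1])
E
```

```text
t9.2 tcp[ 0.4878 -0.3027  0.1733] yaw9.0 tilt0.64 q7 -0.03 open1.004 F[-0.1 -0.5 -1.3]
  level wx -0.0003 wy 0.0035
  wz -0.0054 (rows 0.1); then x 0.0726 y -0.0859 z 0.0916; |xy| rows 1.5
  jar px 359 103 n 3422 c [ 0.5318 -0.223 ] med [ 0.5317 -0.2223] sz [0.046 0.04 ] axis 10.1 lid dir 25.0
  jar px 219 110 n 3270 c [ 0.4313 -0.2446] med [ 0.4321 -0.2429] sz [0.046 0.04 ] axis 0.5 lid dir 12.0
```

View pics/w4.png

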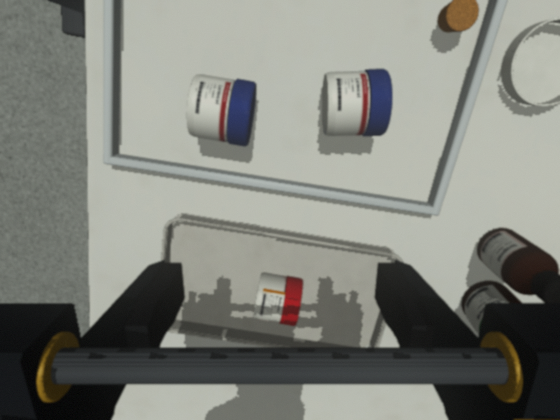

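Jars A (px 359,103) and B (px 219,110) are clearly resolved. I'll pick A first.

apply_moves(series=[{"x":0.025,"y":-0.03,"z":0,"wx":0,"wy":0.003,"wz":-0.005,"fingers":1},{"x":0.025,"y":-0.03,"z":0.01,"wx":0,"wy":0,"wz":0,"fingers":1},{"x":0.022,"y":-0.026,"z":0.04,"wx":0,"wy":0,"wz":0,"fingers":1},{"x":0,"y":0,"z":0.05,"wx":0,"wy":0,"wz":0,"fingers":1},{"x":0,"y":0,"z":0.03,"wx":0,"wy":0,"wz":0,"fingers":1},{"x":0,"y":0,"z":0,"wx":0,"wy":0,"wz":0,"fingers":1}])

```text
clock: 10.0
tool_pos: [0.5336, -0.2377, 0.0588]
eef_rot: [0.997, 0.077, -0.004, 0.002]
contact_force: [-1.0, -0.6, -0.5]
opening: 1.0
```

```bash
python3 - <<'E'
from h import *
go(.5318,-.223,.008,10.1)
E
```

```text
t10.0 tcp[ 0.5336 -0.2377  0.0588] yaw8.8 tilt0.48 q7 -0.29 open1.000 F[-1.  -0.6 -0.5]
  level wx 0.0012 wy 0.0024
  wz -0.0070 (rows 0.1); then x 0.0010 y -0.0185 z 0.0636; |xy| rows 0.2
```

apply_moves(force=20, series=[{"x":0.001,"y":-0.02,"z":0.01,"wx":0,"wy":0.002,"wz":-0.007,"fingers":1},{"x":0,"y":0,"z":0.025,"wx":0,"wy":0,"wz":0,"fingers":1},{"x":0,"y":0,"z":0.02,"wx":0,"wy":0,"wz":0,"fingers":1},{"x":0,"y":0,"z":0.009,"wx":0,"wy":0,"wz":0,"fingers":1},{"x":0,"y":0,"z":0,"wx":0,"wy":0,"wz":0,"fingers":1}])

```text
clock: 10.62
tool_pos: [0.5331, -0.2285, 0.0049]
eef_rot: [0.996, 0.084, 0.0, 0.004]
contact_force: [-0.5, -0.1, -0.8]
opening: 0.996
```

```bash
python3 - <<'E'
from h import *
go(.5318,-.223,.008,10.1)
E
```

```text
t10.6 tcp[ 0.5331 -0.2285  0.0049] yaw9.6 tilt0.50 q7 -0.38 open0.996 F[-0.5 -0.1 -0.8]
  level wx 0.0028 wy 0.0002
  wz -0.0026 (rows 0.0); then x -0.0003 y -0.0071 z -0.0039; |xy| rows 0.1
```

apply_moves(force=25, series=[{"x":0,"y":-0.008,"z":-0.003,"wx":0.002,"wy":0,"wz":-0.002,"fingers":1},{"x":0,"y":-0.001,"z":0,"wx":0,"wy":0,"wz":0,"fingers":1},{"x":0,"y":0,"z":0,"wx":0,"wy":0,"wz":0,"fingers":-1},{"x":0,"y":0,"z":0,"wx":0,"wy":0,"wz":0,"fingers":-1},{"x":0,"y":0,"z":0,"wx":0,"wy":0,"wz":0,"fingers":-1},{"x":0,"y":0,"z":0,"wx":0,"wy":0,"wz":0,"fingers":-1},{"x":0,"y":0,"z":0,"wx":0,"wy":0,"wz":0,"fingers":-1},{"x":0,"y":0,"z":0,"wx":0,"wy":0,"wz":0,"fingers":-1}])

```text
clock: 11.62
tool_pos: [0.5328, -0.2213, 0.0089]
eef_rot: [0.996, 0.087, 0.001, 0.002]
contact_force: [-0.1, -0.2, -0.4]
opening: 0.521
```

```bash
cat >> h.py <<'E'
CR=np.array([.4465,-.0350]);CY=11.0   # cradle
def slot(k,layer=0):
    off={0:56*(1-k),1:28-56*k,2:0}[layer]/1e3; a=np.radians(CY)
    return CR+off*np.array([-np.sin(a),np.cos(a)])
E
python3 - <<'E'
from h import *
print(slot(0),slot(1),slot(2),slot(0,1),slot(1,1))
# recheck cradle from view w2 pixel cloud unavailable; take side view
go(*slot(2),.12,11)
for n in ["side","scene"]:
    p,P=cloud(n)
    m=(P[...,2]>.012)&(P[...,2]<.03)&(P[...,0]>.37)&(P[...,0]<.53)&(P[...,1]>-.15)&(P[...,1]<.1)
    print(n,cv2.minAreaRect(P[m][:,:2].astype(np.float32)))
E
```

```text
[0.4358147  0.01997112] [ 0.4465 -0.035 ] [ 0.4571853  -0.08997112] [ 0.44115735 -0.00751444] [ 0.45184265 -0.06248556]
t11.6 tcp[ 0.5328 -0.2213  0.0089] yaw10.0 tilt0.21 q7 -0.38 open0.521 F[-0.1 -0.2 -0.4]
  level wx 0.0010 wy -0.0006
  wz -0.0055 (rows 0.1); then x -0.0615 y -0.1792 z -0.1389; |xy| rows 2.5
side ((0.4436197280883789, -0.0340924933552742), (0.09313882887363434, 0.18678675591945648), 11.491813659667969)
scene ((0.44811564683914185, -0.037728726863861084), (0.09067133814096451, 0.18568289279937744), 10.843053817749023)
```

apply_moves(series=[{"x":0,"y":0,"z":-0.04,"wx":0,"wy":0,"wz":0,"fingers":-1},{"x":0,"y":0,"z":-0.06,"wx":0,"wy":0,"wz":-0.005,"fingers":-1},{"x":0,"y":0,"z":-0.05,"wx":0,"wy":0,"wz":0,"fingers":-1},{"x":-0.02,"y":-0.05,"z":0,"wx":0,"wy":0,"wz":0,"fingers":-1},{"x":-0.02,"y":-0.055,"z":0,"wx":0,"wy":0,"wz":0,"fingers":-1},{"x":-0.02,"y":-0.055,"z":0,"wx":0,"wy":0,"wz":0,"fingers":-1},{"x":0,"y":-0.01,"z":0,"wx":0,"wy":0,"wz":0,"fingers":-1},{"x":0,"y":0,"z":0,"wx":0,"wy":0,"wz":0,"fingers":-1}])

```text
clock: 12.72
tool_pos: [0.4585, -0.0942, 0.1316]
eef_rot: [0.996, 0.094, 0.002, 0.001]
contact_force: [-0.2, -0.1, -0.5]
opening: 0.516
```

```bash
python3 - <<'E'
from h import *
go(*(slot(2)+[-.0003,.0015]),.023,11)
p,P=cloud("wrist");cv2.imwrite("pics/w5.png",p[:,:,::-1])
m=(P[...,2]>.009)&(P[...,2]<.03)&(P[...,0]>.37)&(P[...,0]<.53)&(P[...,1]>-.15)&(P[...,1]<.1)
print(cv2.minAreaRect(P[m][:,:2].astype(np.float32)))
E
```

```text
t12.7 tcp[ 0.4585 -0.0942  0.1316] yaw10.8 tilt0.24 q7 -0.59 open0.516 F[-0.2 -0.1 -0.5]
  level wx 0.0009 wy -0.0010
  wz -0.0012 (rows 0.0); then x -0.0006 y -0.0074 z 0.1358; |xy| rows 0.1
((0.44783565402030945, -0.04259824752807617), (0.09043705463409424, 0.1650402694940567), 11.014546394348145)
```

View pics/w5.png

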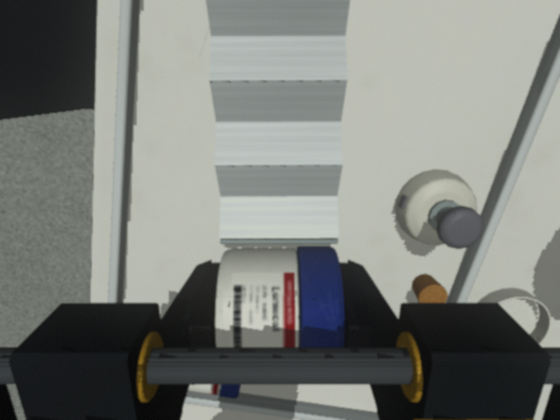

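The cradle matches my estimate. The jar is held horizontally (px 280,300) just in front of groove 2. I'll lower it.

apply_moves(series=[{"x":0,"y":-0.009,"z":0.01,"wx":0,"wy":0,"wz":-0.001,"fingers":-1},{"x":0,"y":0,"z":0.04,"wx":0,"wy":0,"wz":0,"fingers":-1},{"x":0,"y":0,"z":0.04,"wx":0,"wy":0,"wz":0,"fingers":-1},{"x":0,"y":0,"z":0.02,"wx":0,"wy":0,"wz":0,"fingers":-1},{"x":0,"y":0,"z":0,"wx":0,"wy":0,"wz":0,"fingers":-1}])

```text
clock: 13.4
tool_pos: [0.4604, -0.0907, 0.0385]
eef_rot: [0.996, 0.091, 0.003, 0.001]
contact_force: [1.0, 1.0, -0.0]
opening: 0.52
```

```bash
python3 - <<'E'
from h import *
go(*(slot(2)+[-.0003,.0015]),.023,11)
E
```

```text
t13.4 tcp[ 0.4604 -0.0907  0.0385] yaw10.4 tilt0.35 q7 -0.90 open0.520 F[ 1.  1. -0.]
  level wx 0.0010 wy -0.0017
  wz -0.0032 (rows 0.1); then x -0.0038 y -0.0036 z 0.0194; |xy| rows 0.1
```

apply_moves(series=[{"x":-0.006,"y":-0.005,"z":0.003,"wx":0.001,"wy":-0.002,"wz":-0.004,"fingers":-1},{"x":-0.001,"y":-0.001,"z":0.007,"wx":0,"wy":0,"wz":0,"fingers":-1},{"x":0,"y":0,"z":0.007,"wx":0,"wy":0,"wz":0,"fingers":-1},{"x":0,"y":0,"z":0.003,"wx":0,"wy":0,"wz":0,"fingers":-1},{"x":0,"y":0,"z":0,"wx":0,"wy":0,"wz":0,"fingers":-1}])

```text
clock: 14.02
tool_pos: [0.4551, -0.088, 0.0241]
eef_rot: [0.995, 0.097, 0.002, 0.001]
contact_force: [0.0, 0.2, -0.9]
opening: 0.517
```

```bash
python3 - <<'E'
from h import *
go(*(slot(2)+[-.0003,.0015]),.023,11)
E
```

```text
t14.0 tcp[ 0.4551 -0.088   0.0241] yaw11.1 tilt0.22 q7 -1.00 open0.517 F[ 0.   0.2 -0.9]
  level wx 0.0007 wy -0.0010
  wz 0.0005 (rows 0.0); then x 0.0020 y 0.0010 z 0.0014; |xy| rows 0.0
```

Fix the 1.7 mm along the groove, seat, release with limited opening, and lift.

apply_moves(series=[{"x":0.002,"y":0.001,"z":0.001,"wx":0,"wy":0,"wz":0,"fingers":-1},{"x":0,"y":0,"z":0.001,"wx":0,"wy":0,"wz":0,"fingers":-1},{"x":0,"y":0,"z":0,"wx":0,"wy":0,"wz":0,"fingers":0.4},{"x":0,"y":0,"z":0,"wx":0,"wy":0,"wz":0,"fingers":0.6},{"x":0,"y":0,"z":0,"wx":0,"wy":0,"wz":0,"fingers":0.6},{"x":0,"y":0,"z":-0.03,"wx":0,"wy":0,"wz":0,"fingers":0.6},{"x":0,"y":0,"z":-0.06,"wx":0,"wy":0,"wz":0,"fingers":1},{"x":0,"y":0,"z":-0.05,"wx":0,"wy":0,"wz":0,"fingers":1}])

```text
clock: 15.02
tool_pos: [0.4552, -0.0876, 0.1352]
eef_rot: [0.995, 0.097, -0.002, 0.0]
contact_force: [1.3, -0.5, -0.4]
opening: 0.992
```

```bash
python3 - <<'E'
from h import *
print(slot(2));go(.4313,-.34,.12,.5)
for n in ["wrist","scene"]:
    p,P=cloud(n);print(n);jars(P,p,.064,(.37,.53,-.14,.06));jars(P,p)
E
```

```text
[ 0.4571853  -0.08997112]
t15.0 tcp[ 0.4552 -0.0876  0.1352] yaw11.2 tilt0.18 q7 -0.58 open0.992 F[ 1.3 -0.5 -0.4]
  level wx 0.0001 wy 0.0010
  wz 0.0593 (rows 1.0); then x -0.0327 y 0.3152 z 0.0190; |xy| rows 4.2
wrist
  jar px 282 222 n 3776 c [ 0.4566 -0.0899] med [ 0.4562 -0.0863] sz [0.046 0.04 ] axis 11.1 lid dir 21.0
  jar px 282 193 n 1330 c [ 0.4514 -0.0767] med [ 0.4536 -0.0702] sz [0.04  0.043] axis -15.7 lid dir 13.0
  jar px 459 236 n 1483 c [ 0.5792 -0.0773] med [ 0.5769 -0.0759] sz [0.029 0.029] axis -31.5 lid dir None
  jar px 270 248 n 139 c [ 0.4529 -0.1099] med [ 0.4527 -0.1099] sz [0.031 0.008] axis 4.8 lid dir None
  jar px 303 249 n 62 c [ 0.4754 -0.1068] med [ 0.475  -0.1061] sz [0.015 0.006] axis 10.2 lid dir None
  jar px 217 390 n 726 c [ 0.4319 -0.2488] med [ 0.4356 -0.2469] sz [0.046 0.024] axis 2.6 lid dir 6.0
scene
  jar px 276 242 n 217 c [ 0.4587 -0.0947] med [ 0.4591 -0.0983] sz [0.046 0.038] axis 12.1 lid dir 16.0
  jar px 240 147 n 131 c [0.3683 0.3159] med [0.3688 0.3078] sz [0.042 0.053] axis -84.5 lid dir None
  jar px 255 161 n 51 c [0.4119 0.2437] med [0.4115 0.2389] sz [0.018 0.038] axis -83.7 lid dir None
  jar px 323 238 n 85 c [ 0.5825 -0.0803] med [ 0.5805 -0.0835] sz [0.027 0.028] axis -60.1 lid dir None
  jar px 277 249 n 135 c [ 0.451  -0.1063] med [ 0.4581 -0.1123] sz [0.033 0.063] axis -29.6 lid dir None
  jar px 269 297 n 267 c [ 0.4326 -0.2477] med [ 0.4323 -0.251 ] sz [0.041 0.045] axis -1.8 lid dir None
```

apply_moves(series=[{"x":0,"y":0.03,"z":0,"wx":0,"wy":0,"wz":0.03,"fingers":1},{"x":-0.01,"y":0.06,"z":0,"wx":0,"wy":0,"wz":0.03,"fingers":1},{"x":-0.012,"y":0.07,"z":0,"wx":0,"wy":0,"wz":0,"fingers":1},{"x":-0.01,"y":0.045,"z":0,"wx":0,"wy":0,"wz":0,"fingers":1},{"x":0,"y":0,"z":0.01,"wx":0,"wy":0,"wz":0,"fingers":1},{"x":0,"y":0,"z":0,"wx":0,"wy":0,"wz":0,"fingers":1}])

```text
clock: 15.88
tool_pos: [0.4405, -0.2561, 0.1241]
eef_rot: [1.0, 0.0, 0.001, -0.0]
contact_force: [-0.6, 0.6, -0.9]
opening: 1.0
```

```bash
python3 - <<'E'
from h import *
go(.4313,-.2446,.008,.5)
p,P=cloud("wrist");jars(P,p,.05,(.3,.62,-.33,-.15))
E
```

```text
t15.9 tcp[ 0.4405 -0.2561  0.1241] yaw0.1 tilt0.10 q7 -0.35 open1.000 F[-0.6  0.6 -0.9]
  level wx -0.0001 wy -0.0005
  wz -0.0025 (rows 0.0); then x -0.0114 y -0.0144 z 0.1452; |xy| rows 0.2
  jar px 289 199 n 1325 c [ 0.4468 -0.2439] med [ 0.4464 -0.2407] sz [0.015 0.04 ] axis -89.9 lid dir 101.0
  jar px 253 200 n 2425 c [ 0.4231 -0.2439] med [ 0.4236 -0.241 ] sz [0.039 0.03 ] axis 89.9 lid dir 2.0
```

apply_moves(force=25, series=[{"x":-0.011,"y":-0.0145,"z":0.01,"wx":0,"wy":0,"wz":-0.001,"fingers":1},{"x":-0.002,"y":-0.002,"z":0.04,"wx":0,"wy":0,"wz":0,"fingers":1},{"x":0,"y":0,"z":0.05,"wx":0,"wy":0,"wz":0,"fingers":1},{"x":0,"y":0,"z":0.022,"wx":0,"wy":0,"wz":0,"fingers":1},{"x":0,"y":0,"z":0,"wx":0,"wy":0,"wz":0,"fingers":1}])

```text
clock: 16.55
tool_pos: [0.4346, -0.2343, 0.0251]
eef_rot: [1.0, 0.009, 0.003, -0.002]
contact_force: [0.1, -0.1, 0.0]
opening: 0.996
```

```bash
python3 - <<'E'
from h import *
go(.4312,-.2442,.008,.2)
E
```

```text
t16.6 tcp[ 0.4346 -0.2343  0.0251] yaw1.0 tilt0.40 q7 -0.63 open0.996 F[ 0.1 -0.1  0. ]
  level wx -0.0012 wy -0.0019
  wz 0.0047 (rows 0.1); then x -0.0043 y 0.0124 z 0.0214; |xy| rows 0.2
```

apply_moves(force=25, series=[{"x":-0.005,"y":0.012,"z":0.003,"wx":-0.001,"wy":-0.002,"wz":0.005,"fingers":1},{"x":0,"y":0.002,"z":0.009,"wx":0,"wy":0,"wz":0,"fingers":1},{"x":0,"y":0,"z":0.007,"wx":0,"wy":0,"wz":0,"fingers":1},{"x":0,"y":0,"z":0.002,"wx":0,"wy":0,"wz":0,"fingers":1},{"x":0,"y":0,"z":0,"wx":0,"wy":0,"wz":0,"fingers":1}])

```text
clock: 17.18
tool_pos: [0.4322, -0.246, 0.0093]
eef_rot: [1.0, 0.001, 0.001, 0.0]
contact_force: [-0.4, 0.5, 0.6]
opening: 0.998
```

```bash
python3 - <<'E'
from h import *
go(.4312,-.2442,.008,.2)
E
```

```text
t17.2 tcp[ 0.4322 -0.246   0.0093] yaw0.1 tilt0.17 q7 -0.66 open0.998 F[-0.4  0.5  0.6]
  level wx 0.0001 wy -0.0009
  wz -0.0004 (rows 0.0); then x -0.0013 y -0.0022 z 0.0017; |xy| rows 0.0
```

apply_moves(force=25, series=[{"x":-0.001,"y":-0.003,"z":0.002,"wx":0,"wy":0,"wz":0,"fingers":1},{"x":0,"y":0,"z":0,"wx":0,"wy":0,"wz":0,"fingers":-1},{"x":0,"y":0,"z":0,"wx":0,"wy":0,"wz":0,"fingers":-1},{"x":0,"y":0,"z":0,"wx":0,"wy":0,"wz":0,"fingers":-1},{"x":0,"y":0,"z":0,"wx":0,"wy":0,"wz":0,"fingers":-1},{"x":0,"y":0,"z":0,"wx":0,"wy":0,"wz":0,"fingers":-1},{"x":0,"y":0,"z":0,"wx":0,"wy":0,"wz":0,"fingers":-1}])

```text
clock: 18.05
tool_pos: [0.4317, -0.2432, 0.008]
eef_rot: [1.0, 0.001, 0.002, 0.0]
contact_force: [0.4, 0.7, 0.5]
opening: 0.519
```

```bash
python3 - <<'E'
from h import *
go(*slot(1),.14,11)
E
```

```text
t18.1 tcp[ 0.4317 -0.2432  0.008 ] yaw0.1 tilt0.21 q7 -0.68 open0.519 F[0.4 0.7 0.5]
  level wx 0.0000 wy -0.0012
  wz -0.0604 (rows 1.0); then x 0.0679 y -0.2520 z -0.1650; |xy| rows 3.5
```

apply_moves(series=[{"x":0,"y":0,"z":-0.04,"wx":0,"wy":0,"wz":0,"fingers":-1},{"x":0,"y":0,"z":-0.06,"wx":0,"wy":0,"wz":-0.03,"fingers":-1},{"x":0,"y":0,"z":-0.07,"wx":0,"wy":0,"wz":-0.03,"fingers":-1},{"x":0.015,"y":-0.05,"z":-0.01,"wx":0,"wy":0,"wz":0,"fingers":-1},{"x":0.018,"y":-0.067,"z":0,"wx":0,"wy":0,"wz":0,"fingers":-1},{"x":0.018,"y":-0.067,"z":0,"wx":0,"wy":0,"wz":0,"fingers":-1},{"x":0.015,"y":-0.067,"z":0,"wx":0,"wy":0,"wz":0,"fingers":-1},{"x":0,"y":0,"z":0,"wx":0,"wy":0,"wz":0,"fingers":-1}])

```text
clock: 19.05
tool_pos: [0.4448, -0.0323, 0.156]
eef_rot: [0.995, 0.095, 0.002, -0.001]
contact_force: [0.0, -0.3, -0.7]
opening: 0.52
```

```bash
python3 - <<'E'
from h import *
go(*(slot(1)+[0,.001]),.022,11)
E
```

```text
t19.1 tcp[ 0.4448 -0.0323  0.156 ] yaw10.9 tilt0.27 q7 -0.69 open0.520 F[ 0.  -0.3 -0.7]
  level wx -0.0003 wy -0.0015
  wz -0.0005 (rows 0.0); then x 0.0017 y 0.0025 z 0.1675; |xy| rows 0.0
```

apply_moves(series=[{"x":0.001,"y":0.003,"z":0.01,"wx":0,"wy":-0.001,"wz":0,"fingers":-1},{"x":0,"y":0.001,"z":0.04,"wx":0,"wy":0,"wz":0,"fingers":-1},{"x":0,"y":0.001,"z":0.05,"wx":0,"wy":0,"wz":0,"fingers":-1},{"x":0,"y":0.001,"z":0.03,"wx":0,"wy":0,"wz":0,"fingers":-1},{"x":0,"y":0,"z":0.005,"wx":0,"wy":0,"wz":0,"fingers":-1},{"x":0,"y":0,"z":0,"wx":0,"wy":0,"wz":0,"fingers":-1}])

```text
clock: 19.8
tool_pos: [0.4465, -0.0455, 0.0431]
eef_rot: [0.996, 0.089, -0.0, 0.001]
contact_force: [-0.8, 3.3, 1.3]
opening: 0.522
```

```bash
python3 - <<'E'
from h import *
go(*(slot(1)+[0,.001]),.022,11)
E
```

```text
t19.8 tcp[ 0.4465 -0.0455  0.0431] yaw10.2 tilt0.11 q7 -1.06 open0.522 F[-0.8  3.3  1.3]
  level wx 0.0005 wy 0.0003
  wz -0.0044 (rows 0.1); then x 0.0028 y -0.0142 z 0.0264; |xy| rows 0.2
```

apply_moves(series=[{"x":0,"y":-0.003,"z":-0.02,"wx":0,"wy":0,"wz":0,"fingers":-1},{"x":0.002,"y":-0.012,"z":0,"wx":0,"wy":0,"wz":-0.004,"fingers":-1},{"x":0,"y":-0.002,"z":0,"wx":0,"wy":0,"wz":0,"fingers":-1},{"x":0,"y":0,"z":0,"wx":0,"wy":0,"wz":0,"fingers":-1}])

```text
clock: 20.3
tool_pos: [0.4465, -0.0334, 0.0608]
eef_rot: [0.996, 0.094, 0.001, 0.002]
contact_force: [-0.7, 0.1, -1.2]
opening: 0.516
```

```bash
python3 - <<'E'
from h import *
go(*(slot(1)+[0,.001]),.022,11)
E
```

```text
t20.3 tcp[ 0.4465 -0.0334  0.0608] yaw10.7 tilt0.21 q7 -1.00 open0.516 F[-0.7  0.1 -1.2]
  level wx 0.0011 wy -0.0005
  wz -0.0015 (rows 0.0); then x -0.0001 y 0.0008 z 0.0484; |xy| rows 0.0
```

apply_moves(series=[{"x":0,"y":0,"z":0.008,"wx":0,"wy":0,"wz":-0.001,"fingers":-1},{"x":0,"y":0,"z":0.01,"wx":0,"wy":0,"wz":0,"fingers":-1},{"x":0,"y":0,"z":0.01,"wx":0,"wy":0,"wz":0,"fingers":-1},{"x":0,"y":0,"z":0.008,"wx":0,"wy":0,"wz":0,"fingers":-1},{"x":0,"y":0,"z":0.005,"wx":0,"wy":0,"wz":0,"fingers":-1},{"x":0,"y":0,"z":0,"wx":0,"wy":0,"wz":0,"fingers":-1}])

```text
clock: 21.05
tool_pos: [0.4455, -0.0342, 0.0242]
eef_rot: [0.995, 0.096, -0.001, 0.002]
contact_force: [-0.0, -0.2, -0.3]
opening: 0.521
```

```bash
python3 - <<'E'
from h import *
go(*(slot(1)+[0,.001]),.022,11)
E
```

```text
t21.1 tcp[ 0.4455 -0.0342  0.0242] yaw11.0 tilt0.30 q7 -1.26 open0.521 F[-0.  -0.2 -0.3]
  level wx 0.0014 wy 0.0009
  wz -0.0001 (rows 0.0); then x 0.0013 y -0.0000 z 0.0028; |xy| rows 0.0
```

apply_moves(series=[{"x":0.0015,"y":0,"z":0.002,"wx":0,"wy":0,"wz":0,"fingers":-1},{"x":0,"y":0,"z":0.001,"wx":0,"wy":0,"wz":0,"fingers":-1},{"x":0,"y":0,"z":0,"wx":0,"wy":0,"wz":0,"fingers":0.4},{"x":0,"y":0,"z":0,"wx":0,"wy":0,"wz":0,"fingers":0.6},{"x":0,"y":0,"z":0,"wx":0,"wy":0,"wz":0,"fingers":0.6},{"x":0,"y":0,"z":-0.03,"wx":0,"wy":0,"wz":0,"fingers":0.6},{"x":0,"y":0,"z":-0.06,"wx":0,"wy":0,"wz":0,"fingers":1},{"x":0,"y":0,"z":-0.06,"wx":0,"wy":0,"wz":0,"fingers":1}])

```text
clock: 22.05
tool_pos: [0.445, -0.0346, 0.1391]
eef_rot: [0.995, 0.096, -0.005, 0.004]
contact_force: [1.1, -0.2, -0.7]
opening: 0.991
```

```bash
python3 - <<'E'
from h import *
print(slot(1),slot(2));go(.41,.17,.2,8)
for n in ["wrist","side"]:
    p,P=cloud(n);print(n);jars(P,p,.064,(.37,.53,-.14,.06));jars(P,p,.05,(.3,.62,.1,.45))
    cv2.imwrite(f"pics/{n}6.png",p[:,:,::-1])
E
```

```text
[ 0.4465 -0.035 ] [ 0.4571853  -0.08997112]
t22.1 tcp[ 0.445  -0.0346  0.1391] yaw11.0 tilt0.75 q7 -0.70 open0.991 F[ 1.1 -0.2 -0.7]
  level wx 0.0024 wy 0.0034
  wz 0.0169 (rows 0.3); then x -0.0078 y -0.2594 z -0.0761; |xy| rows 3.5
wrist
  jar px 282 216 n 3711 c [ 0.4458 -0.0348] med [ 0.4456 -0.0313] sz [0.046 0.041] axis 11.2 lid dir 17.0
  jar px 282 288 n 2980 c [ 0.4566 -0.0893] med [ 0.4562 -0.0843] sz [0.046 0.04 ] axis 10.8 lid dir 20.0
side
  jar px 302 220 n 156 c [ 0.4531 -0.0882] med [ 0.4496 -0.0833] sz [0.048 0.041] axis 12.0 lid dir 17.0
  jar px 289 230 n 186 c [ 0.4429 -0.0328] med [ 0.4412 -0.0297] sz [0.047 0.041] axis 8.9 lid dir 18.0
  jar px 204 289 n 243 c [0.4214 0.2507] med [0.4196 0.2528] sz [0.049 0.039] axis 8.5 lid dir 11.0
  jar px 193 319 n 268 c [0.3639 0.3175] med [0.3608 0.3181] sz [0.041 0.047] axis -84.8 lid dir -88.0
```

View pics/side6.png

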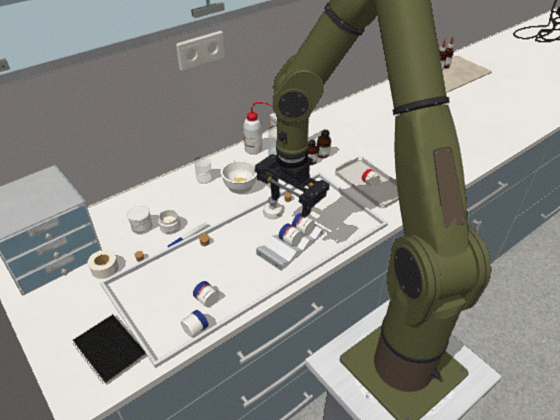

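Both placed jars are within 1 mm of their slots. The far jar has been knocked to about (0.364,0.317) (side px 193,319), and jar C is still at px 204,289. I'll go toward C.

apply_moves(series=[{"x":0,"y":-0.04,"z":-0.02,"wx":0.002,"wy":0.003,"wz":0.01,"fingers":1},{"x":0,"y":-0.065,"z":-0.02,"wx":0,"wy":0,"wz":0.007,"fingers":1},{"x":0,"y":-0.065,"z":-0.01,"wx":0,"wy":0,"wz":0,"fingers":1},{"x":0,"y":-0.065,"z":0,"wx":0,"wy":0,"wz":0,"fingers":1},{"x":0,"y":-0.065,"z":0,"wx":0,"wy":0,"wz":0,"fingers":1},{"x":0,"y":0,"z":0,"wx":0,"wy":0,"wz":0,"fingers":1},{"x":0,"y":0,"z":0,"wx":0,"wy":0,"wz":0,"fingers":1}])

```text
clock: 23.02
tool_pos: [0.4119, 0.2074, 0.1782]
eef_rot: [0.998, 0.065, 0.003, 0.002]
contact_force: [0.1, 0.1, 0.2]
opening: 1.004
```

```bash
python3 - <<'E'
from h import *
go(.424,.247,.12,8)
p,P=cloud("wrist");jars(P,p,.05,(.3,.62,.1,.45))
print(get_state()["q"].round(2))
E
```

```text
t23.0 tcp[0.4119 0.2074 0.1782] yaw7.4 tilt0.39 q7 -1.15 open1.004 F[0.1 0.1 0.2]
  level wx 0.0013 wy -0.0018
  wz -0.0033 (rows 0.1); then x 0.0218 y -0.0469 z 0.0727; |xy| rows 0.7
  jar px 235 38 n 3779 c [0.3666 0.3174] med [0.3672 0.3176] sz [0.04  0.046] axis -83.1 lid dir -88.0
  jar px 301 143 n 2930 c [0.424 0.25 ] med [0.4239 0.2518] sz [0.046 0.039] axis 6.2 lid dir 22.0
[-0.18  0.64 -0.61  2.1   0.67  0.6  -1.15]
```

apply_moves(force=25, series=[{"x":0.01,"y":-0.025,"z":0.005,"wx":0.001,"wy":-0.002,"wz":0,"fingers":1},{"x":0.009,"y":-0.024,"z":0.03,"wx":0,"wy":0,"wz":0.005,"fingers":1},{"x":0,"y":-0.001,"z":0.05,"wx":0,"wy":0,"wz":0,"fingers":1},{"x":0,"y":0,"z":0.05,"wx":0,"wy":0,"wz":0,"fingers":1},{"x":0,"y":0,"z":0.03,"wx":0,"wy":0,"wz":0,"fingers":1},{"x":0,"y":0,"z":0.005,"wx":0,"wy":0,"wz":0,"fingers":1},{"x":0,"y":0,"z":0,"wx":0,"wy":0,"wz":0,"fingers":1}])

```text
clock: 23.95
tool_pos: [0.4267, 0.238, 0.0376]
eef_rot: [0.999, 0.047, -0.0, 0.003]
contact_force: [0.6, 0.3, 0.2]
opening: 1.001
```

```bash
python3 - <<'E'
from h import *
go(.424,.25,.008,6.2)
E
```

```text
t23.9 tcp[0.4267 0.238  0.0376] yaw5.4 tilt0.39 q7 -1.45 open1.001 F[0.6 0.3 0.2]
  level wx 0.0021 wy 0.0002
  wz -0.0044 (rows 0.1); then x -0.0017 y -0.0153 z 0.0370; |xy| rows 0.2
```

apply_moves(force=25, series=[{"x":-0.002,"y":-0.015,"z":0.006,"wx":0.002,"wy":0,"wz":-0.004,"fingers":1},{"x":0,"y":-0.002,"z":0.014,"wx":0,"wy":0,"wz":0,"fingers":1},{"x":0,"y":0,"z":0.012,"wx":0,"wy":0,"wz":0,"fingers":1},{"x":0,"y":0,"z":0.003,"wx":0,"wy":0,"wz":0,"fingers":1},{"x":0,"y":0,"z":0,"wx":0,"wy":0,"wz":0,"fingers":1}])

```text
clock: 24.58
tool_pos: [0.4249, 0.253, 0.0095]
eef_rot: [0.999, 0.053, 0.001, -0.001]
contact_force: [0.7, 1.2, 0.2]
opening: 1.002
```

```bash
python3 - <<'E'
from h import *
go(.424,.25,.008,6.2)
E
```

```text
t24.6 tcp[0.4249 0.253  0.0095] yaw6.1 tilt0.19 q7 -1.51 open1.002 F[0.7 1.2 0.2]
  level wx -0.0008 wy -0.0007
  wz -0.0004 (rows 0.0); then x -0.0015 y 0.0036 z 0.0019; |xy| rows 0.1
```

apply_moves(force=25, series=[{"x":-0.0015,"y":0.004,"z":0.001,"wx":0,"wy":0,"wz":0,"fingers":1},{"x":0,"y":0,"z":0,"wx":0,"wy":0,"wz":0,"fingers":-1},{"x":0,"y":0,"z":0,"wx":0,"wy":0,"wz":0,"fingers":-1},{"x":0,"y":0,"z":0,"wx":0,"wy":0,"wz":0,"fingers":-1},{"x":0,"y":0,"z":0,"wx":0,"wy":0,"wz":0,"fingers":-1},{"x":0,"y":0,"z":0,"wx":0,"wy":0,"wz":0,"fingers":-1},{"x":0,"y":0,"z":0,"wx":0,"wy":0,"wz":0,"fingers":-1}])

```text
clock: 25.45
tool_pos: [0.4244, 0.2493, 0.0092]
eef_rot: [0.999, 0.053, 0.001, -0.002]
contact_force: [0.4, 0.4, 0.1]
opening: 0.521
```

```bash
python3 - <<'E'
from h import *
go(*slot(0),.14,11)
E
```

```text
t25.4 tcp[0.4244 0.2493 0.0092] yaw6.1 tilt0.24 q7 -1.52 open0.521 F[0.4 0.4 0.1]
  level wx -0.0009 wy -0.0009
  wz -0.0273 (rows 0.5); then x -0.0406 y 0.2841 z -0.1635; |xy| rows 3.8
```

apply_moves(series=[{"x":0,"y":0,"z":-0.04,"wx":0,"wy":0,"wz":0,"fingers":-1},{"x":0,"y":0,"z":-0.06,"wx":0,"wy":0,"wz":-0.015,"fingers":-1},{"x":0,"y":0.01,"z":-0.05,"wx":0,"wy":0,"wz":-0.012,"fingers":-1},{"x":-0.01,"y":0.06,"z":0,"wx":0,"wy":0,"wz":0,"fingers":-1},{"x":-0.01,"y":0.07,"z":0,"wx":0,"wy":0,"wz":0,"fingers":-1},{"x":-0.01,"y":0.07,"z":0,"wx":0,"wy":0,"wz":0,"fingers":-1},{"x":-0.01,"y":0.06,"z":0,"wx":0,"wy":0,"wz":0,"fingers":-1},{"x":0,"y":0,"z":0,"wx":0,"wy":0,"wz":0,"fingers":-1}])

```text
clock: 26.45
tool_pos: [0.4346, 0.0249, 0.1316]
eef_rot: [0.995, 0.097, 0.002, -0.001]
contact_force: [0.6, 0.3, -1.5]
opening: 0.52
```

```bash
python3 - <<'E'
from h import *
go(*(slot(0)+[0,-.0007]),.0232,11)
E
```

```text
t26.4 tcp[0.4346 0.0249 0.1316] yaw11.2 tilt0.22 q7 -0.90 open0.520 F[ 0.6  0.3 -1.5]
  level wx -0.0006 wy -0.0010
  wz 0.0009 (rows 0.0); then x 0.0001 y 0.0072 z 0.1354; |xy| rows 0.1
```

apply_moves(series=[{"x":0,"y":0.001,"z":0.01,"wx":0,"wy":0,"wz":0,"fingers":-1},{"x":0,"y":0,"z":0.03,"wx":0,"wy":0,"wz":0,"fingers":-1},{"x":0,"y":0,"z":0.03,"wx":0,"wy":0,"wz":0,"fingers":-1},{"x":0,"y":0,"z":0.015,"wx":0,"wy":0,"wz":0,"fingers":-1},{"x":0,"y":0,"z":0,"wx":0,"wy":0,"wz":0,"fingers":-1}])

```text
clock: 27.08
tool_pos: [0.4357, 0.0317, 0.0604]
eef_rot: [0.995, 0.102, 0.002, -0.004]
contact_force: [-0.3, 0.0, -1.0]
opening: 0.521
```

```bash
python3 - <<'E'
from h import *
go(*(slot(0)+[0,-.0007]),.0232,11)
E
```

```text
t27.1 tcp[0.4357 0.0317 0.0604] yaw11.7 tilt0.51 q7 -1.18 open0.521 F[-0.3  0.  -1. ]
  level wx -0.0023 wy -0.0017
  wz 0.0040 (rows 0.1); then x -0.0029 y 0.0152 z 0.0465; |xy| rows 0.2
```

apply_moves(series=[{"x":-0.003,"y":0.015,"z":0,"wx":-0.002,"wy":-0.001,"wz":0.004,"fingers":-1},{"x":0,"y":0.002,"z":0.004,"wx":0,"wy":0,"wz":0,"fingers":-1},{"x":0,"y":0,"z":0.012,"wx":0,"wy":0,"wz":0,"fingers":-1},{"x":0,"y":0,"z":0.012,"wx":0,"wy":0,"wz":0,"fingers":-1},{"x":0,"y":0,"z":0.004,"wx":0,"wy":0,"wz":0,"fingers":-1},{"x":0,"y":0,"z":0,"wx":0,"wy":0,"wz":0,"fingers":-1}])

```text
clock: 27.82
tool_pos: [0.4379, 0.0178, 0.0354]
eef_rot: [0.995, 0.095, 0.003, -0.002]
contact_force: [0.5, -0.2, -1.0]
opening: 0.517
```

```bash
python3 - <<'E'
from h import *
go(*(slot(0)+[0,-.0007]),.0232,11)
E
```

```text
t27.8 tcp[0.4379 0.0178 0.0354] yaw10.9 tilt0.39 q7 -1.48 open0.517 F[ 0.5 -0.2 -1. ]
  level wx -0.0010 wy -0.0020
  wz -0.0005 (rows 0.0); then x -0.0022 y -0.0024 z 0.0153; |xy| rows 0.0
```

apply_moves(series=[{"x":-0.003,"y":-0.003,"z":0.002,"wx":0,"wy":-0.001,"wz":0,"fingers":-1},{"x":-0.001,"y":0,"z":0.006,"wx":0,"wy":0,"wz":0,"fingers":-1},{"x":0,"y":0,"z":0.006,"wx":0,"wy":0,"wz":0,"fingers":-1},{"x":0,"y":0,"z":0.002,"wx":0,"wy":0,"wz":0,"fingers":-1},{"x":0,"y":0,"z":0,"wx":0,"wy":0,"wz":0,"fingers":-1}])

```text
clock: 28.45
tool_pos: [0.4355, 0.019, 0.0243]
eef_rot: [0.996, 0.094, 0.003, -0.002]
contact_force: [0.1, 0.1, -1.0]
opening: 0.518
```

```bash
python3 - <<'E'
from h import *
go(*(slot(0)+[0,-.0007]),.0232,11)
E
```

```text
t28.4 tcp[0.4355 0.019  0.0243] yaw10.7 tilt0.46 q7 -1.64 open0.518 F[ 0.1  0.1 -1. ]
  level wx -0.0013 wy -0.0022
  wz -0.0014 (rows 0.0); then x 0.0004 y -0.0002 z 0.0014; |xy| rows 0.0
```

apply_moves(series=[{"x":0,"y":0,"z":0.002,"wx":0,"wy":0,"wz":-0.001,"fingers":-1},{"x":0,"y":0,"z":0,"wx":0,"wy":0,"wz":0,"fingers":0.4},{"x":0,"y":0,"z":0,"wx":0,"wy":0,"wz":0,"fingers":0.6},{"x":0,"y":0,"z":0,"wx":0,"wy":0,"wz":0,"fingers":0.6},{"x":0,"y":0,"z":-0.03,"wx":0,"wy":0,"wz":0,"fingers":0.6},{"x":0,"y":0,"z":-0.06,"wx":0,"wy":0,"wz":0,"fingers":1},{"x":0,"y":0,"z":-0.06,"wx":0,"wy":0,"wz":0,"fingers":1},{"x":0,"y":0,"z":0,"wx":0,"wy":0,"wz":0,"fingers":1}])

```text
clock: 29.45
tool_pos: [0.438, 0.0165, 0.121]
eef_rot: [0.995, 0.095, 0.006, 0.002]
contact_force: [0.7, -0.6, -0.1]
opening: 0.996
```

```bash
python3 - <<'E'
from h import *
print(slot(0),slot(1),slot(2));go(.3666,.26,.2,-83)
p,P=cloud("wrist");jars(P,p,.064,(.37,.53,-.14,.06))
cv2.imwrite("pics/w7.png",p[:,:,::-1])
p,P=cloud("side");jars(P,p,.05,(.3,.62,.1,.45))
print(get_state()["q"].round(2))
E
```

```text
[0.4358147  0.01997112] [ 0.4465 -0.035 ] [ 0.4571853  -0.08997112]
t29.4 tcp[0.438  0.0165 0.121 ] yaw10.9 tilt0.80 q7 -0.92 open0.996 F[ 0.7 -0.6 -0.1]
  level wx 0.0020 wy -0.0040
  wz -0.4786 (rows 8.2); then x 0.3129 y -0.0515 z -0.0988; |xy| rows 4.2
  jar px 275 220 n 4316 c [0.4348 0.0198] med [0.4345 0.0237] sz [0.046 0.041] axis 11.5 lid dir 17.0
  jar px 276 297 n 3395 c [ 0.4459 -0.0347] med [ 0.4451 -0.0292] sz [0.046 0.04 ] axis 11.2 lid dir 14.0
  jar px 278 344 n 299 c [ 0.4534 -0.0719] med [ 0.4559 -0.0716] sz [0.045 0.005] axis 10.2 lid dir 13.0
  jar px 266 384 n 75 c [ 0.4517 -0.1046] med [ 0.452  -0.1046] sz [0.028 0.005] axis 12.8 lid dir None
  jar px 296 384 n 60 c [ 0.474  -0.1002] med [ 0.4737 -0.0998] sz [0.015 0.006] axis 11.6 lid dir None
  jar px 194 319 n 270 c [0.3638 0.3179] med [0.36  0.318] sz [0.039 0.047] axis -84.7 lid dir -89.0
[ 0.16  0.72 -0.49  2.22  0.94  0.41 -0.92]
```

View pics/w7.png

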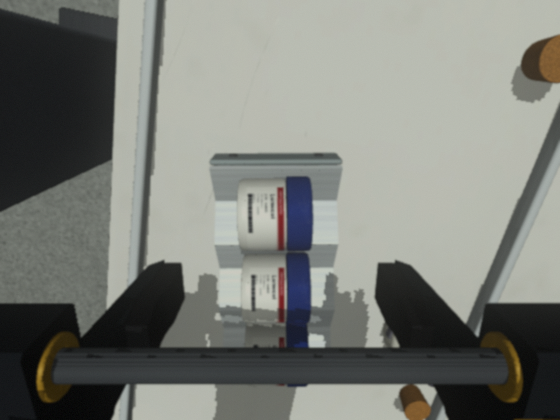

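Three jars are in the grooves, and the fourth is at (0.366,0.317) lying along y. I'll turn and head there.

apply_moves(series=[{"x":0,"y":0,"z":-0.04,"wx":0.002,"wy":-0.004,"wz":-0.058,"fingers":1},{"x":0,"y":0,"z":-0.04,"wx":0,"wy":0,"wz":-0.058,"fingers":1},{"x":0,"y":0,"z":-0.02,"wx":0,"wy":0,"wz":-0.058,"fingers":1},{"x":0,"y":0,"z":0,"wx":0,"wy":0,"wz":-0.058,"fingers":1},{"x":0,"y":0,"z":0,"wx":0,"wy":0,"wz":-0.058,"fingers":1},{"x":0,"y":0,"z":0,"wx":0,"wy":0,"wz":-0.058,"fingers":1},{"x":0,"y":0,"z":0,"wx":0,"wy":0,"wz":-0.058,"fingers":1},{"x":0,"y":0,"z":0,"wx":0,"wy":0,"wz":-0.058,"fingers":1}])

```text
clock: 30.55
tool_pos: [0.4331, 0.012, 0.1876]
eef_rot: [0.664, 0.748, -0.014, -0.004]
contact_force: [0.2, 0.2, 0.1]
opening: 1.003
```

```bash
python3 - <<'E'
from h import *
go(.39,.3174,.15,-83)
print(get_state()["q"].round(2))
E
```

```text
t30.6 tcp[0.4331 0.012  0.1876] yaw96.8 tilt1.66 q7 0.53 open1.003 F[0.2 0.2 0.1]
  level wx -0.0084 wy 0.0038
  wz -0.0010 (rows 0.0); then x 0.3855 y -0.0069 z 0.0470; |xy| rows 5.1
[ 0.51  0.76 -1.1   2.13  0.92  0.89  0.53]
```

apply_moves(series=[{"x":0.05,"y":0,"z":0,"wx":-0.008,"wy":0.004,"wz":0,"fingers":1},{"x":0.067,"y":0,"z":0,"wx":0,"wy":0,"wz":0,"fingers":1},{"x":0.067,"y":0,"z":0.01,"wx":0,"wy":0,"wz":0,"fingers":1},{"x":0.067,"y":0,"z":0.01,"wx":0,"wy":0,"wz":0,"fingers":1},{"x":0.067,"y":-0.005,"z":0.01,"wx":0,"wy":0,"wz":0,"fingers":1},{"x":0.067,"y":-0.005,"z":0.01,"wx":0,"wy":0,"wz":0,"fingers":1},{"x":0,"y":0,"z":0,"wx":0,"wy":0,"wz":0,"fingers":1},{"x":0,"y":0,"z":0,"wx":0,"wy":0,"wz":0,"fingers":1}])

```text
clock: 31.55
tool_pos: [0.3848, 0.3209, 0.1358]
eef_rot: [0.665, 0.747, -0.012, -0.001]
contact_force: [0.9, -0.8, -0.0]
opening: 1.002
```

```bash
python3 - <<'E'
from h import *
go(.3666,.3174,.09,-83)
print(get_state()["q"].round(2))
p,P=cloud("wrist");jars(P,p,.05,(.3,.62,.1,.45))
E
```

```text
t31.6 tcp[0.3848 0.3209 0.1358] yaw96.7 tilt1.34 q7 -0.08 open1.002 F[ 0.9 -0.8 -0. ]
  level wx -0.0059 wy 0.0045
  wz -0.0019 (rows 0.0); then x -0.0016 y -0.0231 z 0.0573; |xy| rows 0.3
[-0.23  0.89 -0.98  1.99  0.98  0.87 -0.08]
  jar px 278 187 n 3532 c [0.3657 0.3174] med [0.3633 0.3169] sz [0.041 0.046] axis -82.1 lid dir -132.0
```

apply_moves(force=25, series=[{"x":-0.001,"y":-0.023,"z":0.01,"wx":-0.006,"wy":0.004,"wz":-0.008,"fingers":1},{"x":0,"y":-0.003,"z":0.03,"wx":0,"wy":0,"wz":0,"fingers":1},{"x":0,"y":0,"z":0.04,"wx":0,"wy":0,"wz":0,"fingers":1},{"x":0,"y":0,"z":0.035,"wx":0,"wy":0,"wz":0,"fingers":1},{"x":0,"y":0,"z":0.01,"wx":0,"wy":0,"wz":0,"fingers":1},{"x":0,"y":0,"z":0,"wx":0,"wy":0,"wz":0,"fingers":1}])

```text
clock: 32.35
tool_pos: [0.368, 0.3082, 0.0328]
eef_rot: [0.66, 0.752, -0.002, 0.003]
contact_force: [0.1, 0.4, -0.6]
opening: 0.997
```

```bash
python3 - <<'E'
from h import *
go(.3657,.3174,.008,-82)
print(get_state()["q"].round(2))
E
```

```text
t32.4 tcp[0.368  0.3082 0.0328] yaw97.4 tilt0.38 q7 -0.39 open0.997 F[ 0.1  0.4 -0.6]
  level wx 0.0005 wy 0.0021
  wz -0.0031 (rows 0.1); then x 0.0117 y -0.0013 z 0.0310; |xy| rows 0.2
[-0.32  1.02 -0.81  2.11  1.33  0.7  -0.39]
```

apply_moves(force=25, series=[{"x":0.012,"y":-0.001,"z":0.003,"wx":0,"wy":0.002,"wz":-0.003,"fingers":1},{"x":0.002,"y":0,"z":0.013,"wx":0,"wy":0,"wz":0,"fingers":1},{"x":0,"y":0,"z":0.011,"wx":0,"wy":0,"wz":0,"fingers":1},{"x":0,"y":0,"z":0.003,"wx":0,"wy":0,"wz":0,"fingers":1},{"x":0,"y":0,"z":0,"wx":0,"wy":0,"wz":0,"fingers":1}])

```text
clock: 32.98
tool_pos: [0.3667, 0.3209, 0.009]
eef_rot: [0.656, 0.755, 0.002, 0.0]
contact_force: [-0.0, -0.3, 0.1]
opening: 0.994
```

```bash
python3 - <<'E'
from h import *
go(.3657,.3174,.008,-82)
E
```

```text
t33.0 tcp[0.3667 0.3209 0.009 ] yaw98.0 tilt0.28 q7 -0.45 open0.994 F[-0.  -0.3  0.1]
  level wx 0.0013 wy -0.0008
  wz -0.0002 (rows 0.0); then x -0.0042 y -0.0019 z 0.0013; |xy| rows 0.1
```

apply_moves(force=25, series=[{"x":-0.004,"y":-0.002,"z":0.001,"wx":0,"wy":0,"wz":0,"fingers":1},{"x":0,"y":0,"z":0,"wx":0,"wy":0,"wz":0,"fingers":-1},{"x":0,"y":0,"z":0,"wx":0,"wy":0,"wz":0,"fingers":-1},{"x":0,"y":0,"z":0,"wx":0,"wy":0,"wz":0,"fingers":-1},{"x":0,"y":0,"z":0,"wx":0,"wy":0,"wz":0,"fingers":-1},{"x":0,"y":0,"z":0,"wx":0,"wy":0,"wz":0,"fingers":-1},{"x":0,"y":0,"z":0,"wx":0,"wy":0,"wz":0,"fingers":-1},{"x":0,"y":0,"z":-0.03,"wx":0,"wy":0,"wz":0,"fingers":-1}])

```text
clock: 33.98
tool_pos: [0.3651, 0.3162, 0.0317]
eef_rot: [0.656, 0.754, 0.001, 0.001]
contact_force: [0.8, -0.8, -0.9]
opening: 0.518
```

apply_moves(series=[{"x":-0.02,"y":0,"z":-0.07,"wx":0,"wy":0,"wz":0,"fingers":-1},{"x":-0.03,"y":0,"z":-0.07,"wx":0,"wy":0,"wz":0,"fingers":-1},{"x":-0.05,"y":0,"z":-0.05,"wx":0,"wy":0,"wz":0,"fingers":-1},{"x":-0.065,"y":0,"z":0,"wx":0,"wy":0,"wz":0,"fingers":-1},{"x":-0.06,"y":0,"z":0,"wx":0,"wy":0,"wz":0.05,"fingers":-1},{"x":0,"y":0,"z":0,"wx":0,"wy":0,"wz":0.058,"fingers":-1},{"x":0,"y":0,"z":0,"wx":0,"wy":0,"wz":0.058,"fingers":-1},{"x":0,"y":0,"z":0,"wx":0,"wy":0,"wz":0.058,"fingers":-1}])

```text
clock: 34.98
tool_pos: [0.3899, 0.1313, 0.1883]
eef_rot: [0.88, 0.476, 0.001, 0.0]
contact_force: [0.6, -0.6, -1.0]
opening: 0.519
```

```bash
python3 - <<'E'
from h import *
go(*slot(0,1),.18,11)
print(get_state()["q"].round(2))
E
```

```text
t35.0 tcp[0.3899 0.1313 0.1883] yaw56.8 tilt0.16 q7 -0.38 open0.519 F[ 0.6 -0.6 -1. ]
  level wx 0.0006 wy -0.0007
  wz 0.2545 (rows 4.4); then x 0.0297 y 0.1826 z 0.0104; |xy| rows 2.5
[ 0.11  0.64 -0.86  2.22  0.84  0.65 -0.38]
```

apply_moves(series=[{"x":0,"y":0,"z":0,"wx":0,"wy":0,"wz":0.056,"fingers":-1},{"x":0,"y":0,"z":0,"wx":0,"wy":0,"wz":0.056,"fingers":-1},{"x":0,"y":0,"z":0,"wx":0,"wy":0,"wz":0.056,"fingers":-1},{"x":0,"y":0,"z":0,"wx":0,"wy":0,"wz":0.056,"fingers":-1},{"x":0,"y":0,"z":0,"wx":0,"wy":0,"wz":0.03,"fingers":-1},{"x":0.008,"y":0.04,"z":0,"wx":0,"wy":0,"wz":0,"fingers":-1},{"x":0.01,"y":0.06,"z":0,"wx":0,"wy":0,"wz":0,"fingers":-1},{"x":0.01,"y":0.06,"z":0,"wx":0,"wy":0,"wz":0,"fingers":-1}])

```text
clock: 35.98
tool_pos: [0.4325, 0.0103, 0.1887]
eef_rot: [0.996, 0.089, 0.001, -0.001]
contact_force: [0.4, -0.9, -1.2]
opening: 0.521
```

```bash
python3 - <<'E'
from h import *
go(*slot(0,1),.1,11)
E
```

```text
t36.0 tcp[0.4325 0.0103 0.1887] yaw10.2 tilt0.21 q7 -0.69 open0.521 F[ 0.4 -0.9 -1.2]
  level wx -0.0007 wy -0.0009
  wz -0.0042 (rows 0.1); then x 0.0063 y 0.0240 z 0.1108; |xy| rows 0.3
```

apply_moves(series=[{"x":0.005,"y":0.02,"z":0,"wx":0,"wy":0,"wz":-0.004,"fingers":-1},{"x":0,"y":0,"z":0.02,"wx":0,"wy":0,"wz":0,"fingers":-1},{"x":0,"y":0,"z":0.04,"wx":0,"wy":0,"wz":0,"fingers":-1},{"x":0,"y":0,"z":0.03,"wx":0,"wy":0,"wz":0,"fingers":-1},{"x":0,"y":0,"z":0,"wx":0,"wy":0,"wz":0,"fingers":-1},{"x":0,"y":0,"z":0,"wx":0,"wy":0,"wz":0,"fingers":-1}])

```text
clock: 36.72
tool_pos: [0.4399, -0.01, 0.1149]
eef_rot: [0.996, 0.091, 0.001, -0.001]
contact_force: [0.3, -0.2, -1.1]
opening: 0.515
```

```bash
python3 - <<'E'
from h import *
go(*slot(0,1),.0635,11)
E
```

```text
t36.7 tcp[ 0.4399 -0.01    0.1149] yaw10.4 tilt0.15 q7 -0.84 open0.515 F[ 0.3 -0.2 -1.1]
  level wx -0.0004 wy -0.0007
  wz -0.0031 (rows 0.1); then x 0.0021 y -0.0028 z 0.0642; |xy| rows 0.0
```

apply_moves(series=[{"x":0.002,"y":-0.003,"z":0.006,"wx":0,"wy":0,"wz":-0.003,"fingers":-1},{"x":0,"y":0,"z":0.015,"wx":0,"wy":0,"wz":0,"fingers":-1},{"x":0,"y":0,"z":0.015,"wx":0,"wy":0,"wz":0,"fingers":-1},{"x":0,"y":0,"z":0.006,"wx":0,"wy":0,"wz":0,"fingers":-1},{"x":0,"y":0,"z":0,"wx":0,"wy":0,"wz":0,"fingers":-1}])

```text
clock: 37.35
tool_pos: [0.4441, -0.006, 0.0831]
eef_rot: [0.995, 0.096, 0.005, -0.001]
contact_force: [0.7, 0.4, -2.3]
opening: 0.521
```

```bash
python3 - <<'E'
from h import *
go(*slot(0,1),.0635,11)
E
```

```text
t37.4 tcp[ 0.4441 -0.006   0.0831] yaw11.1 tilt0.58 q7 -0.95 open0.521 F[ 0.7  0.4 -2.3]
  level wx -0.0006 wy -0.0032
  wz 0.0003 (rows 0.0); then x -0.0040 y 0.0012 z 0.0244; |xy| rows 0.1
```

apply_moves(series=[{"x":-0.005,"y":0.001,"z":0.002,"wx":0,"wy":-0.003,"wz":0,"fingers":-1},{"x":-0.001,"y":0,"z":0.006,"wx":0,"wy":0,"wz":0,"fingers":-1},{"x":0,"y":0,"z":0.007,"wx":0,"wy":0,"wz":0,"fingers":-1},{"x":0,"y":0,"z":0.003,"wx":0,"wy":0,"wz":0,"fingers":-1},{"x":0,"y":0,"z":0,"wx":0,"wy":0,"wz":0,"fingers":-1}])

```text
clock: 37.98
tool_pos: [0.4398, -0.0077, 0.0684]
eef_rot: [0.995, 0.096, 0.001, -0.001]
contact_force: [-0.3, 1.3, -1.9]
opening: 0.518
```

```bash
python3 - <<'E'
from h import *
go(*slot(0,1),.0635,11)
E
```

```text
t38.0 tcp[ 0.4398 -0.0077  0.0684] yaw11.0 tilt0.15 q7 -1.00 open0.518 F[-0.3  1.3 -1.9]
  level wx -0.0007 wy -0.0005
  wz 0.0003 (rows 0.0); then x 0.0017 y 0.0001 z 0.0061; |xy| rows 0.0
```

apply_moves(series=[{"x":0.002,"y":0,"z":0.003,"wx":0,"wy":0,"wz":0,"fingers":-1},{"x":0,"y":0,"z":0.003,"wx":0,"wy":0,"wz":0,"fingers":-1},{"x":0,"y":0,"z":0.002,"wx":0,"wy":0,"wz":0,"fingers":-1},{"x":0,"y":0,"z":0,"wx":0,"wy":0,"wz":0,"fingers":-1}])

```text
clock: 38.48
tool_pos: [0.442, -0.0071, 0.0647]
eef_rot: [0.995, 0.097, 0.003, -0.0]
contact_force: [0.2, -0.1, -2.8]
opening: 0.518
```

```bash
python3 - <<'E'
from h import *
go(*slot(0,1),.0635,11)
E
```

```text
t38.5 tcp[ 0.442  -0.0071  0.0647] yaw11.1 tilt0.33 q7 -1.02 open0.518 F[ 0.2 -0.1 -2.8]
  level wx -0.0001 wy -0.0018
  wz 0.0006 (rows 0.0); then x -0.0011 y 0.0003 z 0.0014; |xy| rows 0.0
```

apply_moves(series=[{"x":-0.001,"y":0,"z":0.002,"wx":0,"wy":0,"wz":0,"fingers":-1},{"x":0,"y":0,"z":0.001,"wx":0,"wy":0,"wz":0,"fingers":-1},{"x":0,"y":0,"z":0,"wx":0,"wy":0,"wz":0,"fingers":0.4},{"x":0,"y":0,"z":0,"wx":0,"wy":0,"wz":0,"fingers":0.6},{"x":0,"y":0,"z":0,"wx":0,"wy":0,"wz":0,"fingers":0.6},{"x":0,"y":0,"z":0,"wx":0,"wy":0,"wz":0,"fingers":0.6},{"x":0,"y":0,"z":-0.04,"wx":0,"wy":0,"wz":0,"fingers":0.8},{"x":0,"y":0,"z":-0.06,"wx":0,"wy":0,"wz":0,"fingers":0.8}])

```text
clock: 39.48
tool_pos: [0.4397, -0.0074, 0.1428]
eef_rot: [0.995, 0.098, 0.001, 0.0]
contact_force: [1.4, -1.0, 0.1]
opening: 0.898
```

apply_moves(series=[{"x":0,"y":0,"z":-0.03,"wx":0,"wy":0,"wz":0,"fingers":0},{"x":0,"y":0,"z":0,"wx":0,"wy":0,"wz":0,"fingers":-1},{"x":0,"y":0,"z":0,"wx":0,"wy":0,"wz":0,"fingers":-1},{"x":0,"y":0,"z":0,"wx":0,"wy":0,"wz":0,"fingers":-1}])

```text
clock: 39.98
tool_pos: [0.4399, -0.0078, 0.1682]
eef_rot: [0.995, 0.097, 0.002, 0.0]
contact_force: [-0.0, 0.1, 0.4]
opening: 0.472
```

```bash
python3 - <<'E'
from h import *
print(slot(0,1),slot(0),slot(1),slot(2));go(.579,-.0775,.12,11)
p,P=cloud("wrist");cv2.imwrite("pics/w8.png",p[:,:,::-1])
jars(P,p,.105,(.37,.53,-.14,.06));jars(P,p,.066,(.37,.53,-.14,.06))
m=(P[...,2]>.05)&(P[...,2]<.06)&(P[...,0]>.55)&(P[...,0]<.62)&(P[...,1]<-.04)&(P[...,1]>-.11)
print("plunger",m.sum(),cv2.minAreaRect(P[m][:,:2].astype(np.float32)) if m.sum() else 0)
p,P=cloud("scene");jars(P,p,.105,(.37,.53,-.14,.06))
p,P=cloud("side");jars(P,p,.105,(.37,.53,-.14,.06))
E
```

```text
[ 0.44115735 -0.00751444] [0.4358147  0.01997112] [ 0.4465 -0.035 ] [ 0.4571853  -0.08997112]
t40.0 tcp[ 0.4399 -0.0078  0.1682] yaw11.1 tilt0.20 q7 -0.69 open0.472 F[-0.   0.1  0.4]
  level wx 0.0002 wy -0.0011
  wz 0.0007 (rows 0.0); then x 0.1541 y 0.1187 z 0.0603; |xy| rows 2.6
  jar px 258 222 n 1442 c [ 0.4265 -0.0104] med [ 0.4261 -0.0061] sz [0.015 0.041] axis -78.8 lid dir 96.0
  jar px 295 222 n 2576 c [ 0.4496 -0.0058] med [ 0.4488 -0.0022] sz [0.03  0.039] axis -79.2 lid dir None
  jar px 280 161 n 2379 c [0.4338 0.0246] med [0.4342 0.0255] sz [0.046 0.028] axis 12.0 lid dir 14.0
  jar px 282 255 n 465 c [ 0.4487 -0.0482] med [ 0.4504 -0.0474] sz [0.046 0.012] axis 11.9 lid dir 8.0
  jar px 298 300 n 735 c [ 0.4716 -0.0861] med [ 0.4709 -0.082 ] sz [0.015 0.037] axis -77.9 lid dir -118.0
  jar px 270 300 n 1343 c [ 0.4487 -0.0915] med [ 0.4483 -0.087 ] sz [0.029 0.036] axis -78.4 lid dir 12.0
plunger 198 ((0.5771265029907227, -0.06648198515176773), (0.02430926077067852, 0.007703540381044149), 14.351987838745117)
  jar px 268 208 n 192 c [ 0.4428 -0.0125] med [ 0.4426 -0.0169] sz [0.047 0.041] axis 13.4 lid dir -169.0
  jar px 283 225 n 189 c [ 0.4385 -0.0048] med [ 0.4349 -0.0029] sz [0.047 0.041] axis 14.5 lid dir -169.0
```

View pics/w8.png

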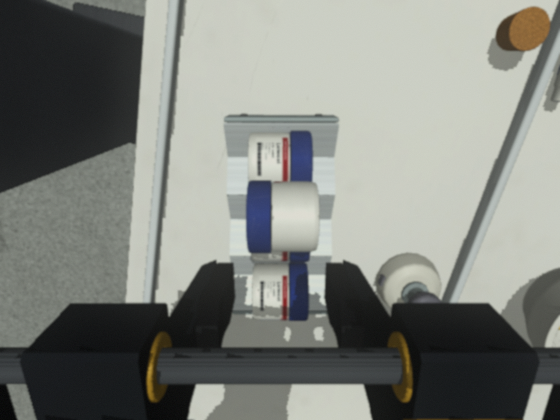

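The mid jar sits saddled and centred (px 282,217). Now the plunger, seen at about (415,290) in the image and measured at (0.579,-0.0775), with the fingers shut.

apply_moves(series=[{"x":0.05,"y":0.038,"z":0,"wx":0,"wy":0,"wz":0,"fingers":-1},{"x":0.05,"y":0.038,"z":0,"wx":0,"wy":0,"wz":0,"fingers":-1},{"x":0.048,"y":0.038,"z":0,"wx":0,"wy":0,"wz":0,"fingers":-1},{"x":0,"y":0,"z":0.03,"wx":0,"wy":0,"wz":0,"fingers":-1},{"x":0,"y":0,"z":0.03,"wx":0,"wy":0,"wz":0,"fingers":-1},{"x":0,"y":0,"z":0,"wx":0,"wy":0,"wz":0,"fingers":-1},{"x":0,"y":0,"z":0,"wx":0,"wy":0,"wz":0,"fingers":-1}])

```text
clock: 41.0
tool_pos: [0.5767, -0.075, 0.1164]
eef_rot: [0.995, 0.099, -0.001, -0.0]
contact_force: [-0.9, -0.3, 0.5]
opening: 0.005
```

```bash
python3 - <<'E'
from h import *
go(.579,-.0775,.07,11)
p,P=cloud("wrist");cv2.imwrite("pics/w9.png",p[:,:,::-1])
m=(P[...,2]>.05)&(P[...,2]<.06)&(P[...,0]>.55)&(P[...,0]<.62)&(P[...,1]<-.04)&(P[...,1]>-.11)
print("plunger",m.sum(),cv2.minAreaRect(P[m][:,:2].astype(np.float32)) if m.sum() else 0)
E
```

```text
t41.0 tcp[ 0.5767 -0.075   0.1164] yaw11.3 tilt0.07 q7 -0.44 open0.005 F[-0.9 -0.3  0.5]
  level wx -0.0002 wy 0.0003
  wz 0.0019 (rows 0.0); then x 0.0022 y 0.0036 z 0.0580; |xy| rows 0.1
plunger 1605 ((0.5798856616020203, -0.07729601114988327), (0.02850164845585823, 0.02921360358595848), 12.39320182800293)
```

apply_moves(series=[{"x":0.003,"y":0.0035,"z":0.01,"wx":0,"wy":0,"wz":0,"fingers":-1},{"x":0,"y":0,"z":0.02,"wx":0,"wy":0,"wz":0,"fingers":-1},{"x":0,"y":0,"z":0.02,"wx":0,"wy":0,"wz":0,"fingers":-1},{"x":0,"y":0,"z":0.01,"wx":0,"wy":0,"wz":0,"fingers":-1},{"x":0,"y":0,"z":0,"wx":0,"wy":0,"wz":0,"fingers":-1}])

```text
clock: 41.68
tool_pos: [0.5799, -0.0775, 0.0659]
eef_rot: [0.995, 0.099, -0.0, 0.0]
contact_force: [-0.2, 0.4, -0.8]
opening: 0.008
```

```bash
python3 - <<'E'
from h import *
go(.5795,-.0773,.041,11)
E
```

```text
t41.7 tcp[ 0.5799 -0.0775  0.0659] yaw11.4 tilt0.01 q7 -0.49 open0.008 F[-0.2  0.4 -0.8]
  level wx -0.0000 wy 0.0001
  wz 0.0020 (rows 0.0); then x -0.0005 y -0.0003 z 0.0311; |xy| rows 0.0
```

apply_moves(series=[{"x":0,"y":0,"z":0.008,"wx":0,"wy":0,"wz":0,"fingers":-1},{"x":0,"y":0,"z":0.008,"wx":0,"wy":0,"wz":0,"fingers":-1},{"x":0,"y":0,"z":0.008,"wx":0,"wy":0,"wz":0,"fingers":-1},{"x":0,"y":0,"z":0.007,"wx":0,"wy":0,"wz":0,"fingers":-1},{"x":0,"y":0,"z":0.007,"wx":0,"wy":0,"wz":0,"fingers":-1}])

```text
clock: 42.3
tool_pos: [0.5807, -0.0773, 0.0397]
eef_rot: [0.995, 0.099, 0.001, 0.002]
contact_force: [-16.6, -3.1, 67.8]
opening: 0.007
```

```bash
python3 - <<'E'
from h import *
go(.5795,-.0773,.041,11)
E
```

```text
t42.3 tcp[ 0.5807 -0.0773  0.0397] yaw11.3 tilt0.25 q7 -0.53 open0.007 F[-16.6  -3.1  67.8]
  level wx 0.0012 wy -0.0006
  wz 0.0019 (rows 0.0); then x -0.0015 y -0.0002 z -0.0016; |xy| rows 0.0
```

Fully bottomed. Now I'll let go straight up.

apply_moves(series=[{"x":0,"y":0,"z":-0.01,"wx":0,"wy":0,"wz":0,"fingers":-1},{"x":0,"y":0,"z":-0.02,"wx":0,"wy":0,"wz":0,"fingers":-1},{"x":0,"y":0,"z":-0.04,"wx":0,"wy":0,"wz":0,"fingers":-1},{"x":0,"y":0,"z":-0.06,"wx":0,"wy":0,"wz":0,"fingers":-1},{"x":0,"y":0.04,"z":-0.02,"wx":0,"wy":0,"wz":0,"fingers":-1},{"x":0,"y":0.06,"z":0,"wx":0,"wy":0,"wz":0,"fingers":-1},{"x":0,"y":0.06,"z":0,"wx":0,"wy":0,"wz":0,"fingers":-1},{"x":0,"y":0,"z":0,"wx":0,"wy":0,"wz":0,"fingers":-1}])

```text
clock: 43.3
tool_pos: [0.6086, -0.205, 0.1675]
eef_rot: [0.995, 0.1, 0.004, 0.002]
contact_force: [-0.2, -0.2, -0.4]
opening: 0.002
```

```bash
python3 - <<'E'
from h import *
go(.579,-.0775,.12,11)
p,P=cloud("wrist");cv2.imwrite("pics/w10.png",p[:,:,::-1])
jars(P,p,.105,(.37,.53,-.14,.06));jars(P,p,.066,(.37,.53,-.14,.06))
m=(P[...,2]>.045)&(P[...,2]<.065)&(P[...,0]>.55)&(P[...,0]<.62)&(P[...,1]<-.04)&(P[...,1]>-.11)
print("plunger z",m.sum(),np.percentile(P[m][:,2],[50,95]))
for n in ["scene","side"]:
    p,P=cloud(n);jars(P,p,.105,(.37,.53,-.14,.06));jars(P,p,.066,(.37,.53,-.14,.06));jars(P,p,.047,(.4,.62,-.5,-.32))
E
```

```text
t43.3 tcp[ 0.6086 -0.205   0.1675] yaw11.5 tilt0.53 q7 -0.12 open0.002 F[-0.2 -0.2 -0.4]
  level wx 0.0015 wy -0.0025
  wz 0.0028 (rows 0.0); then x -0.0059 y -0.1636 z 0.0594; |xy| rows 2.2
  jar px 78 8 n 1379 c [ 0.4596 -0.1045] med [ 0.4615 -0.1035] sz [0.047 0.011] axis 12.5 lid dir 10.0
plunger z 1384 [0.05487641 0.05651333]
  jar px 268 209 n 194 c [ 0.4434 -0.0139] med [ 0.4427 -0.0168] sz [0.046 0.04 ] axis 9.7 lid dir 178.0
  jar px 270 225 n 211 c [ 0.4419 -0.0121] med [ 0.4448 -0.0394] sz [0.045 0.091] axis -78.1 lid dir None
  jar px 276 242 n 193 c [ 0.4584 -0.0949] med [ 0.4591 -0.0975] sz [0.046 0.039] axis 13.1 lid dir 16.0
  jar px 305 362 n 289 c [ 0.5014 -0.4097] med [ 0.5017 -0.4124] sz [0.04  0.036] axis 1.0 lid dir -6.0
  jar px 283 225 n 188 c [ 0.4391 -0.0054] med [ 0.4366 -0.0023] sz [0.05 0.04] axis 14.1 lid dir -174.0
  jar px 302 219 n 148 c [ 0.4538 -0.0886] med [ 0.4532 -0.0858] sz [0.048 0.038] axis 13.9 lid dir 22.0
  jar px 281 239 n 225 c [ 0.4358 -0.0062] med [0.4249 0.0172] sz [0.048 0.093] axis -83.0 lid dir 42.0
  jar px 370 173 n 90 c [ 0.4971 -0.4025] med [ 0.4966 -0.4014] sz [0.036 0.04 ] axis -15.1 lid dir 3.0
```

View pics/w10.png

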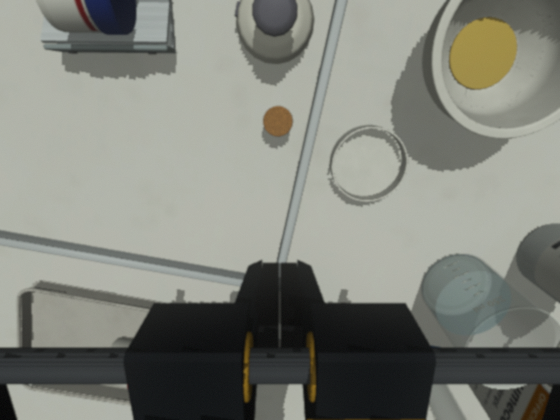

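The plunger is back up (56 mm, px 275,12), the pyramid is standing, the small jar is in the tray and the hand is clear. Handing in.

```bash
python3 -c "
from plant import *
print(finish_job())"
```

```text
the job is handed in; nothing more can be done
None
```

The job is done and handed in at about 43.5 s on the robot clock. Everything was carried out in the order you asked.

- **Small jar:** it lies in the middle of the steel tray. The last scene and side views still showed it there.
- **Pyramid:** only four large jars were on the worktop. Three are in the grooves and the fourth is saddled on the jars in grooves 0 and 1. After each placing, close wrist views showed every jar within about 1 mm of its point and in line with the grooves. The last scene and side views showed the pyramid standing unchanged.
- **Knocked jar:** one large jar was knocked several centimetres aside during the run. I found it again and stacked it.
- **Light contact:** while lowering the middle groove's jar I touched the one in groove 2 with about 3 N. I backed off and lowered it again; later views showed groove 2's jar still in place.
- **Timer:** I pushed the plunger until it stopped. The tool was at 40 mm, below the 41 mm that full travel needs, and the end-stop force was about 68 N, under the 120 N wrist limit. The plunger was measured back up at about 56 mm.

No check failed. The scene and side cameras differ from each other by 4–8 mm, and their average agrees with the wrist camera.

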